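# Pin a lap joint in line with a punch

## Task

Clear up first: three spring sheet holders lie loose beside the bolted strap joint; put each into the white bin that already holds its own kind, brass ones with brass, black ones with black. Then draw the steel punch out of its leaning rack, turn it upright, point down, and lower it through the open hole of the two lapped straps until its full-width shank fills both holes and so brings the swung upper strap back into line over the lower one. Finish still gripping the punch there, upright and held up with its point clear of the bench (I will tighten the bolt meanwhile), and leave the blue deburring tool and the two angle clips where they are.

Things in the scene. Friction and masses are not known exactly. Their poses are not given: they have to be found in the camera images.
- brass_bin: White parts bin with two brass-coloured sheet holders in it; 114 x 193 mm, 75 mm high, fixed. Origin: centre of its underside; z up, +y along its length to the low front lip (48 mm high). Inside: x -43 to 43, y -79 to 88 mm, floor 3 mm up (14 mm beyond y = 65). The two inside are fixed across it at y = -75 to -42 mm; put more at y = 0 to 40 mm.
- black_bin: White parts bin with two black sheet holders in it; 114 x 193 mm, 75 mm high, fixed. Origin: centre of its underside; z up, +y along its length to the low front lip (48 mm high). Inside: x -43 to 43, y -79 to 88 mm, floor 3 mm up (14 mm beyond y = 65). The two inside are fixed across it at y = -75 to -42 mm; put more at y = 0 to 40 mm.
- brass_0: The first brass-coloured sheet holder itself (its point gives the point to grasp).
- brass_1: The second brass-coloured sheet holder itself.
- black_0: The black sheet holder itself.
- brass_0_center (a point): Centre of the body of a loose spring sheet holder, brass-coloured, lying on the bench among the others: 12 x 62 mm, 12 mm high, 16 g. This point is 6 mm above what it lies on. y runs along the holder; take it across x, 12 mm wide, by the thick body (40 mm long).
- brass_1_center (a point): Centre of the body of a loose spring sheet holder, brass-coloured, like the first, lying on the bench among the others: 12 x 62 mm, 12 mm high, 16 g. This point is 6 mm above what it lies on. y runs along the holder; take it across x, 12 mm wide, by the thick body (40 mm long).
- black_0_center (a point): Centre of the body of a loose spring sheet holder, black, lying on the bench among the others: 12 x 62 mm, 12 mm high, 16 g. This point is 6 mm above what it lies on. y runs along the holder; take it across x, 12 mm wide, by the thick body (40 mm long).
- punch: The steel punch itself: 11.5 mm thick, 108 mm long, 40 to 80 g. The 38 mm next to its sharp point taper (5.4 mm thick at 8 mm from the point). It stands loosely in the middle bore of the rack, point down, 63 mm standing out: draw it along its own axis by 50 mm or more, then lift it over the tools beside it before moving sideways.
- punch_center (a point): Middle of the punch, half-way along its axis, 54 mm from either end. +y runs along the axis from the point to the head. Grip it in its top third, about 25 to 30 mm from the head, so that the fingers stay above the straps at the end.
- punch_tip (a point): The sharp point of the punch, same axes as its middle.
- bore (a point): Mouth of the middle bore (14 mm wide, 45 mm deep) of the leaning rack: a drilled block between cheeks, 156 mm wide, fixed. Axes: z up, y along the rack's width; the bores lean 0.52 rad from upright, tops towards -x. A scriber and a marker stand fixed 46 mm to either side, tops 145 mm above the bench: close the fingers across the rack (in the plane of the lean) or open them under 50 mm.
- lower_hole (a point): Centre of the open 13.5 mm hole in the lower aluminium strap, at its upper face, 65 mm above the bench. The strap (38 mm wide, 3 mm thick, along x) is fixed on two wooden blocks; below the hole all is free down to the bench. Axes: z up, +x from the open hole to the bolt, 55 mm away, whose hexagon head stands 9 mm above the straps.
- upper_hole (a point): Centre of the matching 13.5 mm hole in the upper strap (3 mm thick, lying on the lower one), at its upper face, 68 mm above the bench; at the start 4 to 5 mm to one side of the lower hole. With the punch's point 50 mm below this face its full shank is through both holes and the point 18 mm above the bench.
- upper_strap (a joint): Swing of the upper strap about the bolt, rad: 0 = in line with the lower one, positive anticlockwise from above, starts at 0.07 to 0.09. It moves stiffly (about 1 N at the hole) and stays. Lowering the punch on the lower hole's axis, or up to 1 mm off it towards the upper hole, lets the point in and the taper and shank push this strap into line.
- deburrer_center (a point): Bystander: blue-handled deburring tool lying on the bench, 126 mm long, 15 mm thick; its middle. Leave alone.
- long_clip_center (a point): Bystander: long drilled aluminium angle clip, 75 x 25 mm, 20 mm high; its middle. Leave alone.
- clip_center (a point): Bystander: small drilled aluminium angle clip, 52 x 31 mm, 25 mm high; its middle. Leave alone.

How it is judged:
By the outcome, as a careful person would: the job done as asked, in the order asked, and still so for the second after the job is handed in, while the arm keeps its last pose, push and grip.
It also fails if it takes over 72 s, if anything falls off the work surface, if the arm or the gripper's body presses on something with over 40 N, if the wrist force passes 120 N, or if a joint passes its speed limit or range.

## Robot

A 6-joint arm with a two-finger parallel gripper is mounted at the origin on the work surface; the furniture and walls round the work are solid. World frame = base frame: x ahead of the robot, y to its left, z up, the work surface at z = 0. Lengths are in mm, angles in rad, forces in N, time in s.
With the tool pointing down it reaches from about 350 to 950 mm from the base axis. Payload 17.4 kg.
Tool frame: the origin (TCP) lies midway between the tips of the shut fingers; the grasp point (between the pads) lies 19 mm behind it (arm.tcp_to_grasp is the y of the grasp point in the tool frame, in mm); y points along the fingers, z is the direction in which the jaws open and shut, and the axes are right-handed (so a half turn about y gives the same grasp; the last joint's range is limited). The gripper opens to 93 mm and grips with 3 to 60 N. Pads are 15 mm wide; open, the fingers measure 128 mm over their backs; the gripper's body (75 mm by 188 mm) begins 65 mm behind the grasp point.
Start: joints at [1.209, 0.116, 1.442, -0, 1.584, -0.038], TCP at [214.774, 639.925, 218.646] pointing down, gripper open.
Joint ranges: [-2.83, 2.83], [-0.83, 2.19], [0.07, 2.5], [-1.14, 4.28], [0.01, 3], [-2.97, 2.97]. Speed limits (rad/s): [1.89, 1.89, 2.22, 3.14, 3.14, 3.14].

## Interface

Orientations are given as a unit quaternion [w, x, y, z].
In Python, from rig import arm, vision gives the robot as it stands.
- The arm moves only by the shell command python3 -m inch 'ROWS' [OPENING]. ROWS is JSON, a list of rows, each a list of 4 numbers: the shift along the tool's x, y, z in mm, then the turn about the tool's y in rad. A call has 1 to 10 rows; each row is the pose to reach, as a shift and turn from the pose measured when the call began, along the tool's axes at that moment; what a row does not reach only later rows make up. A row lasts 1/8 s, in which the tool goes at most 62.5 mm and 10.7 degrees, less where a joint would pass 70% of its speed; a pose out of reach is approached as far as the arm can. A call with a gripper value outside its range is refused whole. OPENING is the finger opening in mm, from 0 to 93, set as the call begins (- or left out, the last holds). The fingers move at their own pace and stop on an object; the grip force is fixed at half the most. Time passes only in rows, so rows that repeat a pose let the fingers close. It gives the time, the measured TCP pose, the force and the opening at its end, in the units of the state.
- arm.get_state(): the state, without advancing time (a new reading comes with each control period).
- vision.capture(name): name is "scene" or "side" or "wrist"; returns the picture (384x512x3 uint8, blue, green, red); there is no depth.
- vision.camera_params(name): a dict with "mtx" (3x3 intrinsics, pixels), "T" (4x4, takes a point from camera to world coordinates); the wrist camera has in their place "mount" (4x4, takes a point from camera to tool coordinates, whose origin is the TCP and whose axes are the tool frame's). Camera axes: x right, y up, looking along -z (the intrinsics and any distortion apply to the point x, -y, -z); pixel columns grow to the right and rows downward; lengths in mm; the calibration is good to about 2 mm. A picture is of the moment at which its call begins: read the wrist's pose just before it. camera_params takes no time and is no camera call.
- arm.sign_off(): hands the job in, once; it reports no verdict.
The state is a dict: "time": time; "joint_pos": joint angles; "dq": joint speeds; "joint_efforts": joint torques, N m; "position": TCP position; "eef_rot": TCP orientation; "force": force on the tool from outside, world axes, zero at the start; "wrist_torque": the same for the moment, N m; "gripper_width": opening from 0.0 (shut) to 1.0 (fully open).
Only numpy, scipy, OpenCV 4.12 (cv2) and the standard library are available. Lean on these libraries where they do the work, as an engineer would, in place of code of your own. Each camera call takes 0.05 s, during which the arm holds its last target.

## Working session

There is one attempt and no reset: what is moved stays moved. The work goes in short steps, Python scripts to look and compute and a shell command to move; the robot and the scene stay as the last step left them, time stands still between calls to the robot, and variables do not carry over. Pictures are saved under pics/ and viewed, and the job is handed in when it is done.

```bash
ls; mkdir -p pics
python3 - <<'E'
from rig import arm, vision
import cv2
s=arm.get_state(); print(s); print(arm.tcp_to_grasp)
for n in("scene","side","wrist"):
    cv2.imwrite(f"pics/{n}0.png",vision.capture(n))
    print(n,vision.camera_params(n))
E
```

```text
pics
{'time': 0.0, 'joint_pos': array([ 1.20920722e+00,  1.16476324e-01,  1.44228284e+00, -1.15126983e-05,
        1.58397849e+00, -3.78011650e-02]), 'dq': array([0.00171631, 0.00112396, 0.00045162, 0.00093901, 0.00246668,
       0.0001868 ]), 'joint_efforts': array([-1.49330765e-03, -7.21224189e+01, -6.22631335e+01,  7.78811588e-02,
        2.35358253e-02,  1.95127149e-05]), 'position': array([214.69744179, 639.72770912, 217.9007784 ]), 'eef_rot': array([-0.69746279,  0.69825795, -0.11405326,  0.11390063]), 'force': array([0.43810923, 0.07627112, 0.6105867 ]), 'wrist_torque': array([-0.03961736, -0.01106443,  0.0806527 ]), 'gripper_width': 0.9980883762111011}
-18.8
scene {'mtx': array([[474.02122947,   0.        , 244.85699589],
       [  0.        , 474.02122947, 192.52350357],
       [  0.        ,   0.        ,   1.        ]]), 'T': array([[ 8.29072129e-01,  3.39636174e-01, -4.44169647e-01,
        -1.11275212e+02],
       [-5.59134671e-01,  5.07566395e-01, -6.55549216e-01,
        -8.00620996e+02],
       [ 2.79735880e-03,  7.91848233e-01,  6.10711512e-01,
         8.19626809e+0
[... 425 characters left out ...]
70e+02],
       [-1.90164588e-02,  8.59466856e-01,  5.10837643e-01,
         6.60651705e+02],
       [ 0.00000000e+00,  0.00000000e+00,  0.00000000e+00,
         1.00000000e+00]])}
wrist {'mtx': array([[322.68001589,   0.        , 258.7314307 ],
       [  0.        , 322.68001589, 188.5434231 ],
       [  0.        ,   0.        ,   1.        ]]), 'mount': array([[-7.79566790e-04, -9.60873064e-01, -2.76987993e-01,
        -7.64093572e+01],
       [ 5.98241932e-05,  2.76988031e-01, -9.60873367e-01,
        -1.66330661e+02],
       [ 9.99999694e-01, -7.65635549e-04, -1.58447215e-04,
         9.51686068e-01],
       [ 0.00000000e+00,  0.00000000e+00,  0.00000000e+00,
         1.00000000e+00]])}
```

View pics/scene0.png

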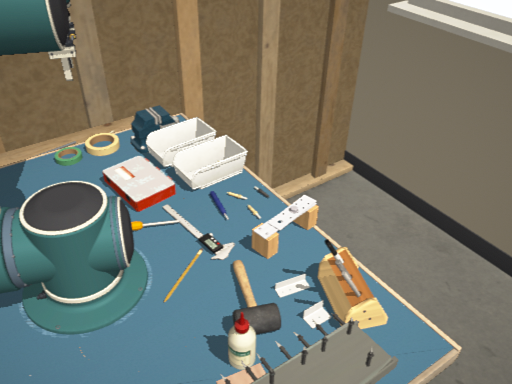

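View pics/side0.png

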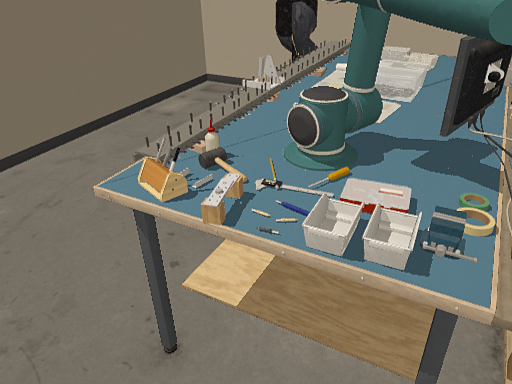

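View pics/wrist0.png

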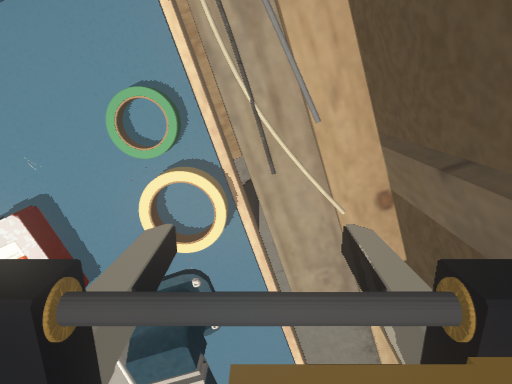

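The scene view shows the strap joint at about (287,222), the loose holders at (237,195), (254,211) and (261,191), the rack at (350,290) and the bins at (180,142) and (210,162). I'll zoom in next.

```bash
cat > h.py <<'E'
import numpy as np, cv2
from rig import arm, vision
from scipy.spatial.transform import Rotation as R
def rot(q): return R.from_quat([q[1],q[2],q[3],q[0]]).as_matrix()
def toolT(s):
    T=np.eye(4);T[:3,:3]=rot(s["eef_rot"]);T[:3,3]=s["position"];return T
def cam(name,s=None):
    p=vision.camera_params(name)
    T=p["T"] if "T" in p else toolT(s)@p["mount"]
    return p["mtx"],T
def ray(c,u,v):
    K,T=c
    d=np.array([(u-K[0,2])/K[0,0],-(v-K[1,2])/K[1,1],-1.])
    return T[:3,3],T[:3,:3]@d
def onz(c,u,v,z):
    o,d=ray(c,u,v); return o+d*(z-o[2])/d[2]
def tri(c1,p1,c2,p2):
    o1,d1=ray(c1,*p1);o2,d2=ray(c2,*p2)
    A=np.c_[d1,-d2];t=np.linalg.lstsq(A,o2-o1,rcond=None)[0]
    a=o1+d1*t[0];b=o2+d2*t[1];return (a+b)/2,np.linalg.norm(a-b)
def proj(c,P):
    K,T=c;q=np.linalg.inv(T)@np.r_[P,1];return K[0,0]*q[0]/-q[2]+K[0,2],K[1,1]*-q[1]/-q[2]+K[1,2]
def shift(s,P):  # world TCP target -> tool shift
    return rot(s["eef_rot"]).T@(np.array(P)-s["position"])
E
python3 - <<'E'
from h import *
a=cv2.imread("pics/scene0.png");b=cv2.imread("pics/side0.png")
cv2.imwrite("pics/sc_z.png",cv2.resize(a[100:340,130:400],None,fx=2.5,fy=2.5,interpolation=cv2.INTER_CUBIC))
cv2.imwrite("pics/si_z.png",cv2.resize(b[130:280,120:440],None,fx=2.5,fy=2.5,interpolation=cv2.INTER_CUBIC))
S=cam("scene");D=cam("side")
for n,p in dict(b0=(237,195),b1=(254,211),k=(261,191)).items(): print(n,onz(S,*p,6))
for n,p in dict(b0=(261,212),b1=(286,220),k=(268,231)).items(): print(n,onz(D,*p,6))
E
```

```text
b0 [455.91727645  75.5538333    6.        ]
b1 [455.54546433  -7.97383617   6.        ]
k [522.28337508  53.23776138   6.        ]
b0 [452.03235746  -6.44319139   6.        ]
b1 [456.02425293  75.4991871    6.        ]
k [525.08794738  54.31520519   6.        ]
```

View pics/sc_z.png

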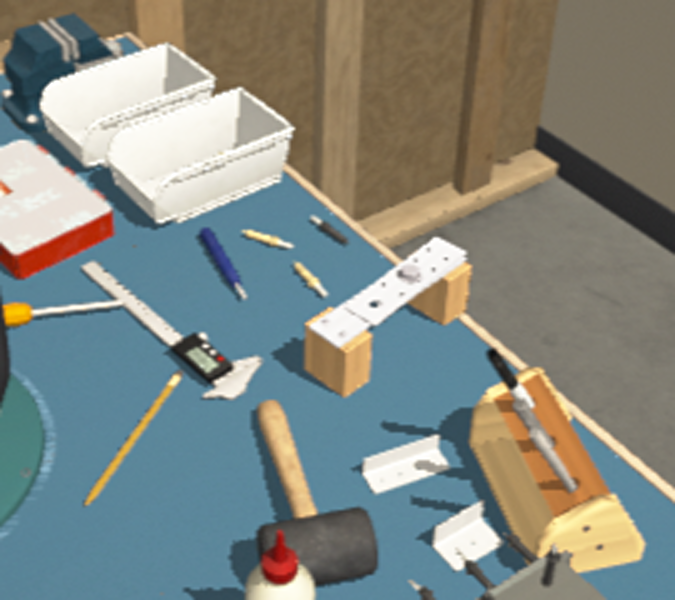

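View pics/si_z.png

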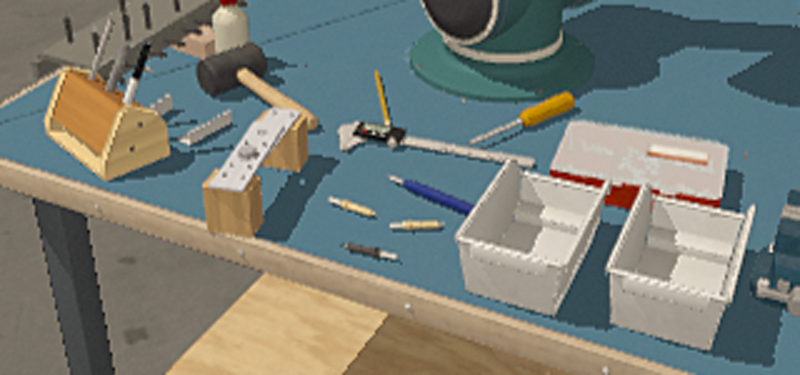

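Run:
```python
from h import *
S=cam("scene");D=cam("side")
s=arm.get_state();print(np.round(rot(s["eef_rot"]),3))
# zoomed -> full
z=lambda x,y:(130+x/2.5,100+y/2.5)
w=lambda x,y:(120+x/2.5,130+y/2.5)
print("binA corners z75",[onz(S,*z(*p),75).round() for p in[(242,90),(293,128)]],"front48",[onz(S,*z(*p),48).round() for p in[(108,160),(158,220)]])
print("binB",[onz(S,*z(*p),75).round() for p in[(165,45),(213,78)]])
print("side near bin",[onz(D,*w(*p),75).round() for p in[(458,237),(575,262),(606,185),(510,160)]])
print("side far bin",[onz(D,*w(*p),75).round() for p in[(608,265),(735,295),(755,205),(645,190)]])
print("hole S",onz(S,*z(376,303),68),"bolt",onz(S,*z(410,270),77), "bolt side",onz(D,*w(248,152),77))
print("punchhead S",z(492,353))
print("clip",onz(S,*z(405,465),5),onz(S,*z(468,535),5))
```

```text
[[ 0.948 -0.     0.318]
 [-0.318 -0.001  0.948]
 [-0.    -1.    -0.001]]
binA corners z75 [array([542., 263.,  75.]), array([546., 158.,  75.])] front48 [array([353., 255.,  48.]), array([345., 122.,  48.])]
binB [array([519., 413.,  75.]), array([528., 307.,  75.])]
side near bin [array([546., 164.,  75.]), array([533., 278.,  75.]), array([388., 266.,  75.]), array([385., 157.,  75.])]
side far bin [array([524., 307.,  75.]), array([516., 421.,  75.]), array([357., 412.,  75.]), array([379., 305.,  75.])]
hole S [ 443.29409128 -135.16934017   68.        ] bolt [ 494.5127735  -122.49578949   77.        ] bolt side [ 503.60004667 -111.49974112   77.        ]
punchhead S (326.8, 241.2)
clip [ 377.17864834 -269.44560096    5.        ] [ 373.22847931 -359.71062919    5.        ]
```

```bash
python3 -m inch '[[312,-82,-412,-0.32],[312,-82,-412,-0.32],[312,-82,-412,-0.32],[312,-82,-412,-0.32],[312,-82,-412,-0.32],[312,-82,-412,-0.32],[312,-82,-412,-0.32],[312,-82,-412,-0.32],[312,-82,-412,-0.32],[312,-82,-412,-0.32]]' 60
python3 - <<'E'
from h import *
s=arm.get_state();print(s["time"],s["position"],np.round(rot(s["eef_rot"]),3),np.abs(s["dq"]).max())
import pickle; pickle.dump(s,open("w1.pkl","wb"))
cv2.imwrite("pics/w1.png",vision.capture("wrist"))
E
```

```text
time: 1.4
position: [379.8, 148.8, 300.7]
eef_rot: [-0.707, 0.707, -0.002, 0.002]
force: [0.0, 0.5, 0.4]
gripper_width: 0.646
1.4 [379.7923758  148.84677277 300.65570383] [[ 1.     0.     0.007]
 [-0.007 -0.001  1.   ]
 [ 0.    -1.    -0.001]] 0.05319595963864815
```

View pics/w1.png

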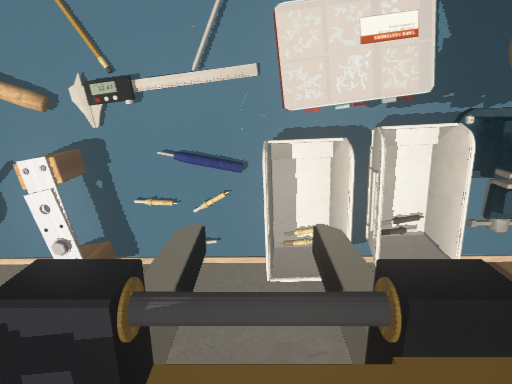

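The wrist picture shows that the near bin (310,205) holds the brass pair and the far bin (420,190) the black pair. The loose brass holders are at (157,202) and (213,201). The black one is mostly hidden behind a finger at (212,240).

Run:
```python
from h import *
import pickle
s=pickle.load(open("w1.pkl","rb"));W=cam("wrist",s);S=cam("scene");D=cam("side")
def masks(img,name,c,roi):
    hsv=cv2.cvtColor(img,cv2.COLOR_BGR2HSV)
    m=cv2.inRange(hsv,(14,60,90),(36,255,255)); 
    x0,y0,x1,y1=roi; mm=np.zeros_like(m); mm[y0:y1,x0:x1]=m[y0:y1,x0:x1]
    n,l,st,ce=cv2.connectedComponentsWithStats(mm)
    for i in range(1,n):
        if st[i,4]<12: continue
        ys,xs=np.where(l==i); pts=np.array([onz(c,x,y,6)[:2] for x,y in zip(xs,ys)])
        r=cv2.minAreaRect(pts.astype(np.float32))
        d=np.linalg.svd(pts-pts.mean(0))[2][0]
        print(name,st[i],"mean",pts.mean(0).round(1),"rect c",np.round(r[0],1),np.round(r[1],1),"ang",np.degrees(np.arctan2(d[1],d[0])).round(1))
img=cv2.imread("pics/w1.png")
masks(img,"wrist",W,(120,180,240,225))
masks(cv2.imread("pics/scene0.png"),"scene",S,(220,185,265,225))
masks(cv2.imread("pics/side0.png"),"side",D,(245,200,300,225))
for nm,p in dict(binAcorn=[(263,140),(353,138),(268,280),(353,280)]).items(): pass
cv2.imwrite("pics/w1z.png",cv2.resize(img[110:285,120:480],None,fx=2.2,fy=2.2,interpolation=cv2.INTER_CUBIC))
cv2.imwrite("pics/scz.png",cv2.resize(cv2.imread("pics/scene0.png")[175:230,215:280],None,fx=8,fy=8,interpolation=cv2.INTER_CUBIC))
```

```text
wrist [201 192  28  17 144] mean [453.9  80.3] rect c [451.9  82. ] [10.2 46.7] ang -60.3
wrist [146 198  31   8 148] mean [456.8  -1.2] rect c [456.1   1.7] [45.2 11.1] ang 87.1
scene [228 192  13   6  36] mean [451.   80.8] rect c [450.7  81.2] [11.9 38.3] ang -62.8
scene [248 205   9  10  35] mean [4.545e+02 1.000e-01] rect c [455.7   0.9] [42.  11.1] ang -95.5
side [256 210  14   7  40] mean [454.5  -1.9] rect c [455.4  -0.9] [43.9 14. ] ang 81.7
side [281 218  15   4  42] mean [452.6  79.6] rect c [451.2  79.5] [14.8 39.5] ang 119.4
```

View pics/w1z.png

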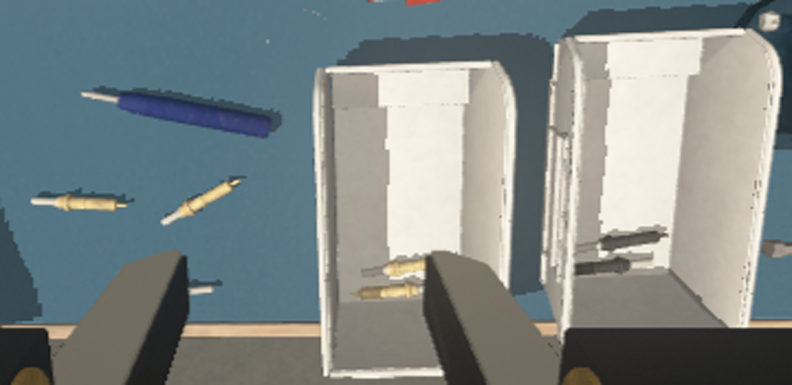

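View pics/scz.png

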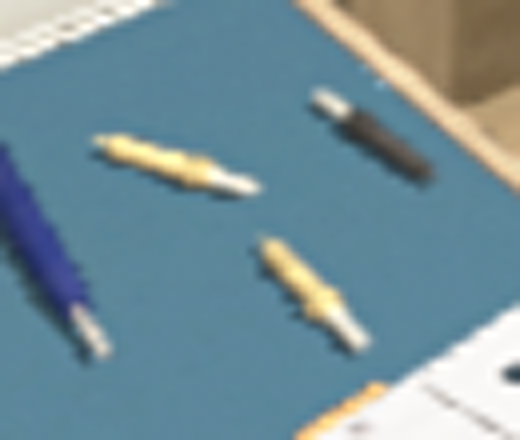

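Run:
```python
from h import *
import pickle
s=pickle.load(open("w1.pkl","rb"));W=cam("wrist",s)
f=lambda x,y,z:onz(W,120+x/2.2,110+y/2.2,z).round(1)
print("brass left",f(321,150,75),f(325,375,75),"right",f(513,150,75),f(508,290,75),"front lip",f(325,70,48),f(492,64,48))
print("black left",f(547,200,75),f(545,280,75),"right",f(777,130,75),f(750,325,75),"front lip",f(575,40,48),f(745,32,48))
print("fixed brass ends z10",f(362,272,10),f(352,294,10),"black",f(665,233,10),f(652,257,10),f(573,268,10))
print("stock black",f(213,290,6))
# black in scene
S=cam("scene");img=cv2.imread("pics/scene0.png")
z=lambda x,y:onz(S,215+x/8,175+y/8,6).round(1)
print("black ends", z(315,95),z(430,175),"body start",z(350,118))
D=cam("side");g=cv2.imread("pics/side0.png");cv2.imwrite("pics/siz.png",cv2.resize(g[200:245,240:310],None,fx=8,fy=8,interpolation=cv2.INTER_CUBIC))
```

```text
brass left [403.2 158.3  75. ] [548.5 160.8  75. ] right [403.9 267.6  75. ] [491.  271.1  75. ] front lip [361.5 161.2  48. ] [358.5 259.4  48. ]
black left [434.  289.6  75. ] [484.6 292.9  75. ] right [393.1 415.8  75. ] [515.3 421.   75. ] front lip [344.9 306.9  48. ] [340.9 405.1  48. ]
fixed brass ends z10 [507.8 188.3  10. ] [524.5 181.5  10. ] black [479.9 395.9  10. ] [497.6 389.2  10. ] [505.6 335.3  10. ]
stock black [522.8  83.1   6. ]
black ends [517.8  79.5   6. ] [524.6  19.4   6. ] body start [520.4  61.5   6. ]
```

View pics/siz.png

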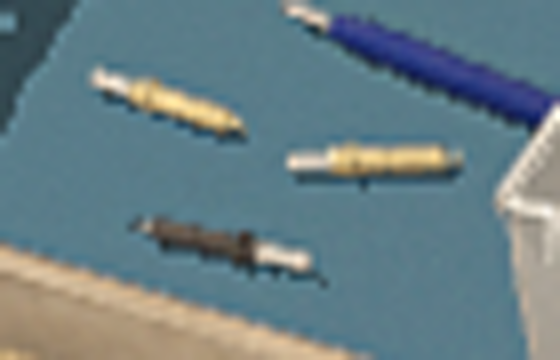

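```bash
python3 -m inch '[[77,150,-148,0.18],[77,180,-148,0.36],[77,200,-148,0.55],[77,220,-148,0.73],[77,230,-148,0.91],[77,230,-148,1.1],[77,230,-148,1.28],[77,230,-148,1.46],[77,230,-148,1.62],[77,230,-148,1.62]]' 40
python3 - <<'E'
from h import *
s=arm.get_state();print(s["time"],s["position"],s["joint_pos"],np.round(rot(s["eef_rot"]),3),np.abs(s["dq"]).max(),s["gripper_width"])
import pickle; pickle.dump(s,open("w2.pkl","wb"))
cv2.imwrite("pics/w2.png",vision.capture("wrist"))
W=cam("wrist",s);print([proj(W,P) for P in([455.5,0,6],[452,81,6],[522,42,6])])
print(shift(s,[455.5,0,2]))
E
```

```text
time: 2.7
position: [455.5, 2.4, 70.0]
eef_rot: [0.486, -0.487, 0.513, -0.513]
force: [-0.7, -0.1, -0.2]
gripper_width: 0.429
2.7 [455.47633948   2.43047433  70.02982085] [-5.03728048e-02 -3.00993545e-01  2.07387646e+00 -4.68135818e-04
  1.36962127e+00  1.93700332e-03] [[-0.052 -0.001  0.999]
 [-0.999 -0.    -0.052]
 [ 0.    -1.    -0.001]] 0.1003545933716883 0.4288978473894257
[(np.float64(257.73396713946585), np.float64(206.08096938304485)), (np.float64(246.45784297239598), np.float64(94.74229239446814)), (np.float64(347.4715368270254), np.float64(146.18748979036673))]
[ 2.39460744 68.03076523  0.21243334]
```

View pics/w2.png

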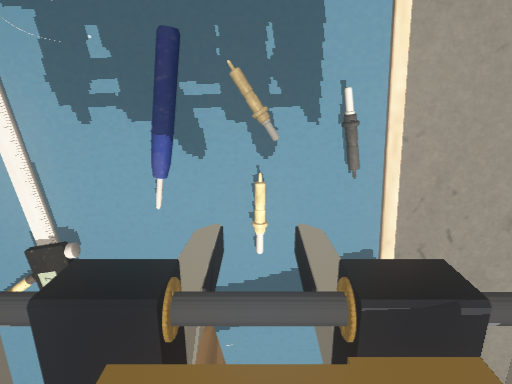

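Brass_1 shows at (260,205), brass_0 at (252,97) and black at (351,143). All three lie close to where I predicted.

Run:
```python
from h import *
import pickle
s=pickle.load(open("w2.pkl","rb"));W=cam("wrist",s);img=cv2.imread("pics/w2.png")
hsv=cv2.cvtColor(img,cv2.COLOR_BGR2HSV)
def go(n,m,roi):
    x0,y0,x1,y1=roi; ys,xs=np.where(m[y0:y1,x0:x1]>0)
    p=np.array([onz(W,x+x0,y+y0,6)[:2] for x,y in zip(xs,ys)],np.float32)
    r=cv2.minAreaRect(p);d=np.linalg.svd(p-p.mean(0))[2][0]
    print(n,len(p),p.mean(0),np.round(r,1) if 0 else r,np.degrees(np.arctan2(d[1],d[0])))
br=cv2.inRange(hsv,(12,60,70),(36,255,255)); bk=cv2.inRange(hsv,(0,0,0),(180,90,80))
go("b1",br,(245,165,275,240));go("b0",br,(222,55,282,130));go("k",bk,(335,108,370,182))
```

```text
b1 465 [4.5677435e+02 4.0145797e-01] ((458.14337158203125, 1.9172477722167969), (46.93596267700195, 11.481440544128418), 82.92155456542969) -93.08174
b0 745 [453.48813  81.18611] ((451.3916320800781, 82.86776733398438), (11.459529876708984, 47.13787841796875), 33.11149978637695) -60.323326
k 134 [521.57574  51.04335] ((521.2003784179688, 45.73583984375), (38.329925537109375, 10.88562297821045), 80.8023910522461) -87.68844
```

```bash
python3 -m inch '[[2,50,1.5,0],[2,66,1.5,0],[2,68,1.5,0]]' 40; python3 -m inch '[[0,0,0,0],[0,0,0,0],[0,0,0,0],[0,0,0,0]]' 0; python3 -m inch '[[0,-60,0,0],[0,-100,0,0],[0,-110,0,0]]'
python3 - <<'E'
from h import *
s=arm.get_state();print(s["time"],s["position"],np.round(rot(s["eef_rot"]),3),s["gripper_width"])
cv2.imwrite("pics/w3.png",vision.capture("wrist"))
print(shift(s,[452,214,110]))
E
```

```text
time: 3.12
position: [456.4, 0.4, 1.7]
eef_rot: [0.487, -0.489, 0.512, -0.511]
force: [0.8, 0.3, 0.4]
gripper_width: 0.434
time: 3.62
position: [456.8, 0.4, 2.3]
eef_rot: [0.487, -0.488, 0.512, -0.512]
force: [-1.6, -0.5, 4.6]
gripper_width: 0.126
time: 4.0
position: [457.9, 0.4, 115.0]
eef_rot: [-0.488, 0.487, -0.511, 0.513]
force: [0.6, -0.4, -0.5]
gripper_width: 0.124
4.0 [4.57904199e+02 3.74506574e-01 1.15042962e+02] [[-0.048  0.002  0.999]
 [-0.999 -0.001 -0.048]
 [ 0.    -1.     0.002]] 0.12360317542848955
[-213.10014655    4.90978495  -16.1357996 ]
```

View pics/w3.png

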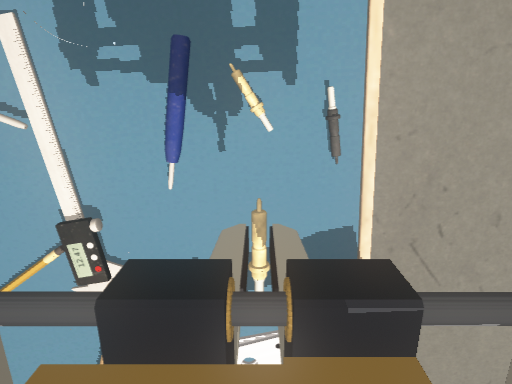

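```bash
python3 -m inch '[[-60,0,-4,0],[-120,0,-8,0],[-180,0,-13,0],[-213,0,-16,0],[-213,60,-16,0],[-213,95,-16,0],[-213,104,-16,0],[-213,104,-16,0]]'
python3 - <<'E'
from h import *
s=arm.get_state();print(s["time"],s["position"],s["gripper_width"],s["force"])
cv2.imwrite("pics/w4.png",vision.capture("wrist"))
E
```

```text
time: 5.05
position: [452.0, 213.7, 10.4]
eef_rot: [-0.488, 0.488, -0.512, 0.512]
force: [0.3, -0.1, 0.0]
gripper_width: 0.126
5.05 [451.99476963 213.7043045   10.40347761] 0.12596369114551617 [ 0.26139828 -0.06624088  0.02211352]
```

View pics/w4.png

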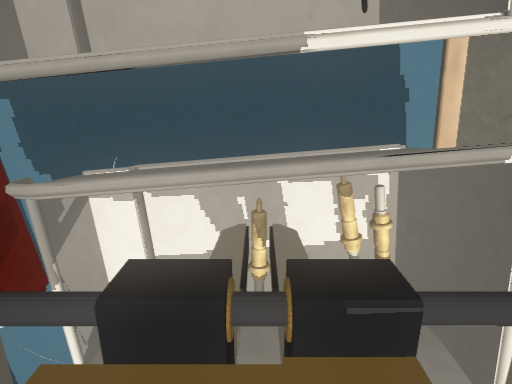

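```bash
python3 -m inch '[[0,-2,0,0],[0,-2,0,0],[0,-50,0,0],[0,-100,0,-0.1],[0,-110,0,-0.2]]' 22
python3 - <<'E'
from h import *
s=arm.get_state();print(s["time"],s["position"],s["gripper_width"],s["force"],np.round(rot(s["eef_rot"]),3))
cv2.imwrite("pics/w5.png",vision.capture("wrist"))
z=rot(s["eef_rot"])[:,2];yaw=np.arctan2(z[1],z[0]);print("turn",-(np.radians(29.7)-yaw))
print(shift(s,[452.5,82,60]))
E
```

```text
time: 5.72
position: [453.6, 214.4, 125.8]
eef_rot: [0.539, -0.535, 0.458, -0.461]
force: [-0.3, -0.0, 0.0]
gripper_width: 0.238
5.725 [453.62911745 214.44356111 125.76385773] 0.23759856349568903 [-0.28507585 -0.01882645  0.02509165] [[ 0.154  0.007  0.988]
 [-0.988  0.002  0.154]
 [-0.001 -1.     0.008]]
turn -0.36336341711519304
[130.73697089  65.48546609 -22.06705557]
```

View pics/w5.png

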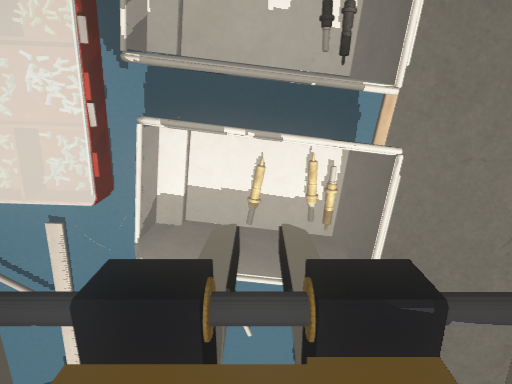

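Brass_1 lies in the brass bin at (258,185), in front of the fixed pair. Next is brass_0.

```bash
python3 -m inch '[[60,0,-10,-0.15],[110,0,-20,-0.3],[131,20,-22,-0.36],[131,66,-22,-0.36],[131,66,-22,-0.36]]' 40
python3 - <<'E'
from h import *
s=arm.get_state();print(s["time"],s["position"],s["gripper_width"],s["force"],np.round(rot(s["eef_rot"]),3))
cv2.imwrite("pics/w6.png",vision.capture("wrist"))
W=cam("wrist",s);img=cv2.imread("pics/w6.png");hsv=cv2.cvtColor(img,cv2.COLOR_BGR2HSV)
br=cv2.inRange(hsv,(12,60,70),(36,255,255))
x0,y0,x1,y1=235,160,285,245
ys,xs=np.where(br[y0:y1,x0:x1]>0);p=np.array([onz(W,x+x0,y+y0,6)[:2] for x,y in zip(xs,ys)]);print(len(p),p.mean(0),np.degrees(np.arctan2(*np.linalg.svd(p-p.mean(0))[2][0][::-1])))
print(shift(s,[*p.mean(0),2]))
E
```

```text
time: 6.4
position: [451.3, 81.2, 56.5]
eef_rot: [0.612, -0.611, 0.355, -0.356]
force: [-0.5, 0.4, 0.9]
gripper_width: 0.426
6.4 [451.28252363  81.19306245  56.48839687] 0.4260763682823537 [-0.50095846  0.38516401  0.90866848] [[ 0.495  0.002  0.869]
 [-0.869  0.001  0.495]
 [-0.    -1.     0.002]]
562 [454.15489264  80.3922633 ] -60.87889015466706
[ 2.12498766 54.4923358   1.98669133]
```

View pics/w6.png

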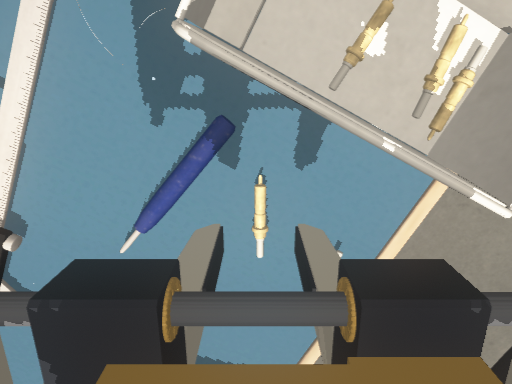

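```bash
python3 -m inch '[[2,45,2,0],[2,54,2,0],[2,54,2,0]]' 40; python3 -m inch '[[0,0,0,0],[0,0,0,0],[0,0,0,0],[0,0,0,0]]' 0; python3 -m inch '[[0,-60,0,0],[0,-105,0,0.1],[0,-110,0,0.25],[0,-110,0,0.4],[0,-110,0,0.55],[0,-110,0,0.55]]'
python3 - <<'E'
from h import *
s=arm.get_state();print(s["time"],s["position"],s["gripper_width"],np.round(rot(s["eef_rot"]),3))
print(shift(s,[416,214,110]))
E
```

```text
time: 6.82
position: [455.8, 81.2, 6.1]
eef_rot: [0.613, -0.61, 0.354, -0.356]
force: [0.1, 1.3, 0.5]
gripper_width: 0.43
time: 7.32
position: [456.0, 81.3, 6.6]
eef_rot: [0.613, -0.61, 0.354, -0.356]
force: [-0.5, -0.1, 4.6]
gripper_width: 0.122
time: 8.07
position: [455.3, 81.0, 116.5]
eef_rot: [-0.494, 0.491, -0.507, 0.508]
force: [-0.1, 0.1, 0.2]
gripper_width: 0.12
8.075 [455.33503915  81.0220377  116.46786662] 0.1203967536990651 [[-0.03   0.005  1.   ]
 [-1.     0.002 -0.03 ]
 [-0.002 -1.     0.005]]
[-131.71745803    6.47761388  -43.36783176]
```

```bash
python3 -m inch '[[-50,0,-20,0],[-105,0,-38,0],[-132,0,-43,0],[-132,50,-43,0],[-132,95,-43,0],[-132,105,-43,0],[-132,105,-43,0]]'
python3 - <<'E'
from h import *
s=arm.get_state();print(s["time"],s["position"],s["gripper_width"],s["force"])
cv2.imwrite("pics/w7.png",vision.capture("wrist"))
E
```

```text
time: 8.95
position: [417.2, 214.5, 12.2]
eef_rot: [-0.494, 0.491, -0.506, 0.508]
force: [-0.3, 0.7, 0.7]
gripper_width: 0.121
8.95 [417.20861313 214.50470875  12.2360695 ] 0.12108709585925884 [-0.2755501   0.73422488  0.66216199]
```

View pics/w7.png

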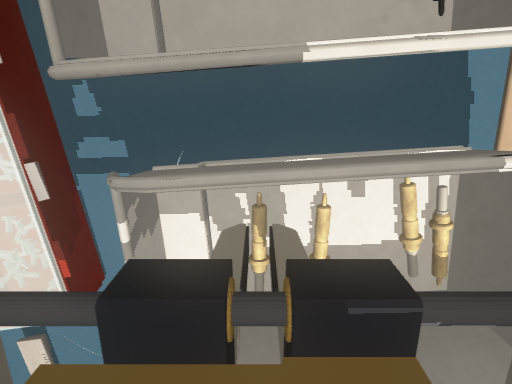

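```bash
python3 -m inch '[[0,-2,0,0],[0,-2,0,0],[0,-50,0,0],[0,-100,0,-0.02],[60,-110,50,-0.04],[110,-110,90,-0.04],[165,-80,104,-0.04],[168,-55,104,-0.04],[168,-55,104,-0.04]]' 20
python3 - <<'E'
from h import *
s=arm.get_state();print(s["time"],s["position"],s["gripper_width"],s["force"],np.round(rot(s["eef_rot"]),3))
cv2.imwrite("pics/w8.png",vision.capture("wrist"))
E
python3 -m inch '[[0,0,0,0],[0,0,0,0]]' 40
python3 - <<'E'
from h import *
s=arm.get_state();print(s["time"],s["position"],s["gripper_width"],s["force"],np.round(rot(s["eef_rot"]),3))
img=vision.capture("wrist");cv2.imwrite("pics/w9.png",img)
W=cam("wrist",s);hsv=cv2.cvtColor(img,cv2.COLOR_BGR2HSV)
bk=cv2.inRange(hsv,(0,0,0),(180,90,80))
x0,y0,x1,y1=235,150,285,240
ys,xs=np.where(bk[y0:y1,x0:x1]>0);p=np.array([onz(W,x+x0,y+y0,6)[:2] for x,y in zip(xs,ys)]);print(len(p),p.mean(0),np.degrees(np.arctan2(*np.linalg.svd(p-p.mean(0))[2][0][::-1])))
print(shift(s,[*p.mean(0),2]))
E
```

```text
time: 10.12
position: [515.5, 42.5, 66.8]
eef_rot: [0.504, -0.501, 0.497, -0.498]
force: [0.6, 1.1, 0.8]
gripper_width: 0.217
10.125 [515.54039396  42.52104223  66.81952342] 0.21687398014060008 [0.58291502 1.14118808 0.76319058] [[ 0.009  0.004  1.   ]
 [-1.     0.002  0.009]
 [-0.002 -1.     0.004]]
time: 10.42
position: [516.5, 44.3, 69.8]
eef_rot: [0.505, -0.5, 0.496, -0.498]
force: [0.2, 0.8, 0.2]
gripper_width: 0.388
10.425 [516.50336812  44.32780862  69.7924383 ] 0.3875929109025133 [0.21796165 0.83427959 0.23692262] [[ 0.011  0.007  1.   ]
 [-1.     0.003  0.011]
 [-0.002 -1.     0.007]]
36 [523.24459835  58.18260819] -76.46772135429084
[-13.61570259  67.87488568   6.38959183]
```

View pics/w9.png

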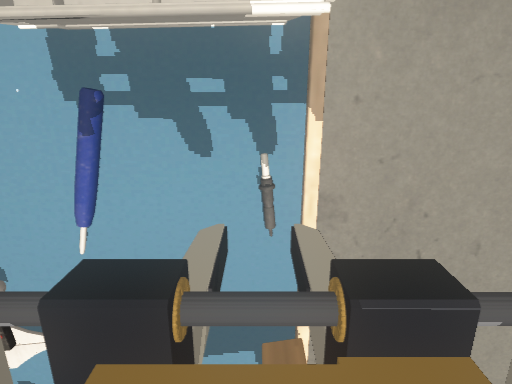

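Run:
```python
from h import *
s=arm.get_state();W=cam("wrist",s)
for p in[(266,180),(270,232),(268,204),(303,200)]: print(onz(W,*p,6).round(1))
print(shift(s,[*onz(W,268,204,6)[:2],2]), s["position"])
```

```text
[523.   62.5   6. ]
[526.8  21.1   6. ]
[524.9  43.9   6. ]
[551.   47.3   6. ]
[ 0.6354611  67.58058155  7.94539252] [516.41961622  44.25098336  69.5235581 ]
```

```bash
python3 -m inch '[[0.5,20,7.5,-0.07],[0.5,45,7.5,-0.07],[0.5,55,7.5,-0.07],[0.5,55,7.5,-0.07]]' 23
python3 - <<'E'
from h import *
s=arm.get_state();print(s["position"],s["gripper_width"],s["force"])
cv2.imwrite("pics/w10.png",vision.capture("wrist"))
E
```

```text
time: 10.98
position: [524.1, 44.2, 14.6]
eef_rot: [0.522, -0.518, 0.478, -0.48]
force: [-0.2, -0.8, 0.3]
gripper_width: 0.246
[524.1346205   44.18331832  14.6065712 ] 0.24639965190372526 [-0.15621384 -0.77895779  0.30054021]
```

View pics/w10.png

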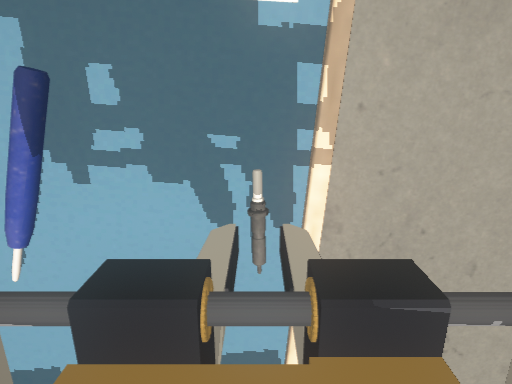

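```bash
python3 -m inch '[[0,4,0,0],[0,9,0,0],[0,11,0,0],[0,11,0,0]]'; python3 -m inch '[[0,0,0,0],[0,0,0,0],[0,0,0,0]]' 0; python3 -m inch '[[0,-60,0,0],[0,-110,0,0.05],[0,-110,0,0.1],[0,-110,0,0.1]]'
python3 - <<'E'
from h import *
s=arm.get_state();print(s["time"],s["position"],s["gripper_width"],np.round(rot(s["eef_rot"]),3))
print(shift(s,[415,361,110]))
E
```

```text
time: 11.52
position: [524.5, 44.2, 4.1]
eef_rot: [0.522, -0.517, 0.478, -0.481]
force: [-0.9, -0.2, 0.3]
gripper_width: 0.248
time: 11.9
position: [524.6, 44.2, 4.2]
eef_rot: [0.522, -0.517, 0.478, -0.481]
force: [-0.2, -0.1, -0.1]
gripper_width: 0.125
time: 12.4
position: [523.8, 43.9, 114.4]
eef_rot: [-0.498, 0.493, -0.503, 0.506]
force: [0.1, -0.4, -1.1]
gripper_width: 0.12
12.4 [523.77747995  43.85038581 114.44635942] 0.1200297262180492 [[-0.019  0.008  1.   ]
 [-1.     0.002 -0.019]
 [-0.003 -1.     0.008]]
[-315.05221555    4.36936777 -114.71354818]
```

```bash
python3 -m inch '[[-60,-5,-20,0],[-120,-5,-40,0],[-180,-5,-60,0],[-240,-5,-80,0],[-290,-5,-100,0],[-311,-5,-105,0],[-311,-5,-105,0]]'
python3 - <<'E'
from h import *
s=arm.get_state();print(s["time"],s["position"],s["gripper_width"],np.round(rot(s["eef_rot"]),3))
cv2.imwrite("pics/w11.png",vision.capture("wrist"))
W=cam("wrist",s);print(shift(s,[425,357,12]))
E
```

```text
time: 13.28
position: [424.1, 357.3, 118.5]
eef_rot: [-0.498, 0.494, -0.503, 0.505]
force: [-0.3, -0.1, -0.2]
gripper_width: 0.126
13.275 [424.07648447 357.28593524 118.51367854] 0.12627207674091648 [[-0.016  0.007  1.   ]
 [-1.     0.001 -0.016]
 [-0.002 -1.     0.007]]
[  0.43994957 106.51695524   0.20747762]
```

View pics/w11.png

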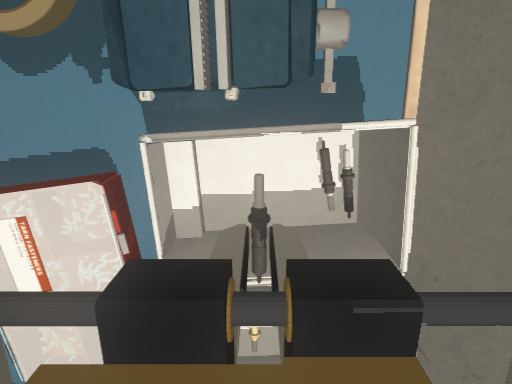

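Run:
```python
from h import *
s=arm.get_state();W=cam("wrist",s)
for p in[(147,140),(412,125),(260,132)]: print(onz(W,*p,75).round(1))
for p in[(327,175),(348,185),(200,210)]: print(onz(W,*p,9).round(1))
```

```text
[354.3 407.7  75. ]
[525.4 414.4  75. ]
[427.6 411.6  75. ]
[486.6 366.    9. ]
[505.7 356.5   9. ]
[372.7 335.4   9. ]
```

```bash
python3 -m inch '[[1,50,0,0],[1,95,0,0],[1,107,0,0],[1,107,0,0]]'; python3 -m inch '[[0,0,0,0],[0,0,0,0],[0,-40,0,0],[0,-100,0,0],[0,-150,0,0]]' 22
python3 - <<'E'
from h import *
s=arm.get_state();print(s["time"],s["position"],s["gripper_width"],s["joint_pos"])
cv2.imwrite("pics/w12.png",vision.capture("wrist"))
cv2.imwrite("pics/sc12.png",vision.capture("scene"))
E
```

```text
time: 13.82
position: [425.8, 354.8, 12.1]
eef_rot: [-0.497, 0.493, -0.503, 0.506]
force: [-0.1, 0.4, 0.6]
gripper_width: 0.128
time: 14.45
position: [424.8, 354.8, 165.4]
eef_rot: [-0.498, 0.493, -0.503, 0.506]
force: [-0.0, 0.1, -0.3]
gripper_width: 0.236
14.45 [424.81193162 354.77061458 165.37077875] 0.23579682728965062 [ 0.65150643 -0.13633217  1.77832298 -0.00330512  1.49144806  0.66980333]
```

View pics/w12.png

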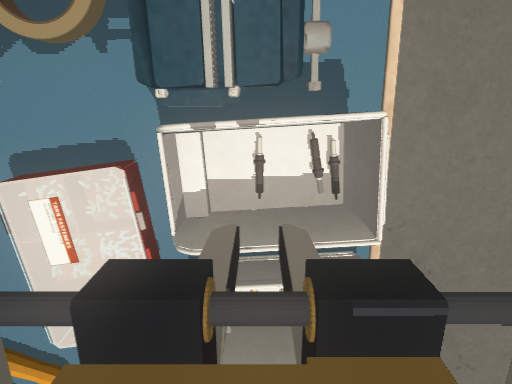

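All three holders are in their bins: the black one shows at (259,170) in the black bin, clear of the fixed pair. Now the rack and the punch.

Run:
```python
from h import *
S=cam("scene");D=cam("side")
img=cv2.imread("pics/sc12.png");cv2.imwrite("pics/rk_s.png",cv2.resize(img[225:345,300:400],None,fx=6,fy=5,interpolation=cv2.INTER_CUBIC))
g=cv2.imread("pics/side0.png");cv2.imwrite("pics/rk_d.png",cv2.resize(g[120:215,130:250],None,fx=6,fy=6,interpolation=cv2.INTER_CUBIC))
for p in[(350,290)]:print(onz(S,*p,45))
print(onz(D,160,178,45))
```

```text
[ 448.17898604 -372.52780681   45.        ]
[ 476.70989567 -355.64579782   45.        ]
```

View pics/rk_s.png

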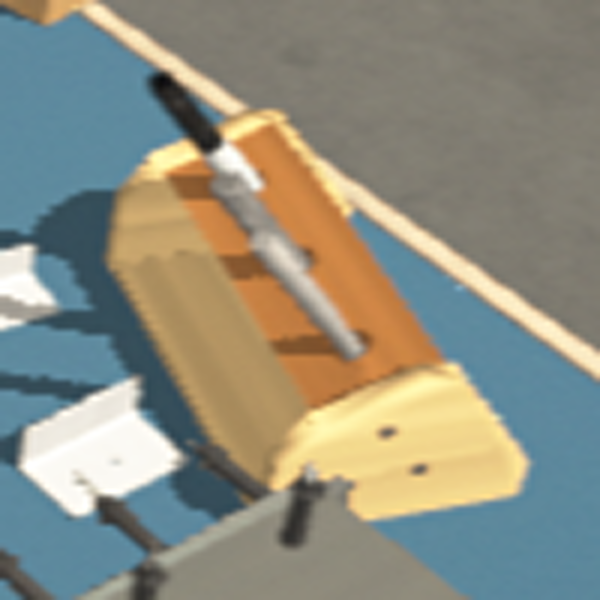

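View pics/rk_d.png

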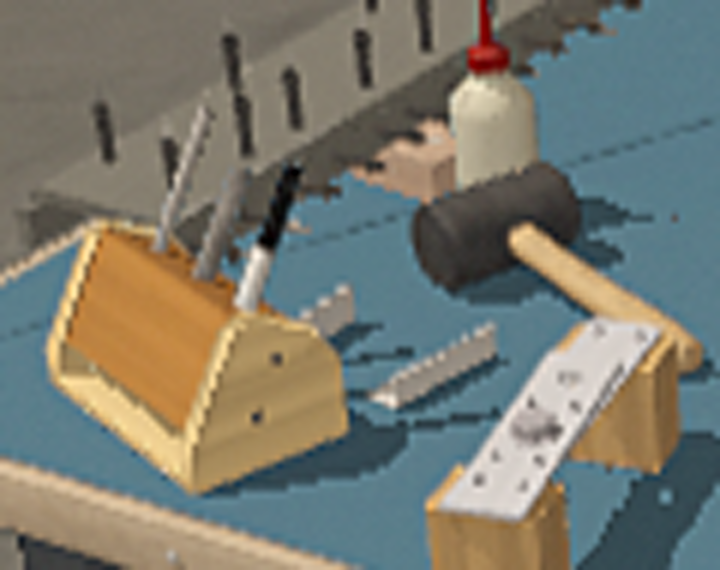

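Run:
```python
from h import *
S=cam("scene");D=cam("side")
s=lambda x,y:(300+x/6,225+y/5); d=lambda x,y:(130+x/6,120+y/6)
h=tri(S,s(222,185),D,d(238,170));m=tri(S,s(303,258),D,d(203,276));print("head",h,"mouth",m)
v=h[0]-m[0];print(np.linalg.norm(v),v/np.linalg.norm(v))
mk=tri(S,s(157,78),D,d(293,170));sc=tri(S,s(360,350),D,d(160,248));print("marker top",mk,"scriber base",sc)
st=arm.get_state();print(shift(st,[400,-330,300]))
for p in [(330,325),(318,318)]:pass
```

```text
head (array([ 419.79202625, -349.32425667,  125.6428774 ]), np.float64(0.5341946544050141)) mouth (array([ 451.02124662, -360.58441149,   74.4687471 ]), np.float64(6.496650994499406))
60.99874510188435 [-0.51196496  0.1845965   0.83893743]
marker top (array([ 431.84026001, -301.07805826,  140.41598648]), np.float64(0.7332183273314625)) scriber base (array([ 432.9681305, -406.3126516,   72.9355126]), np.float64(7.053946889603274))
[ 685.39708521 -135.73542873  -12.11706534]
```

```bash
python3 -m inch '[[60,-60,-5,-0.15],[120,-100,-8,-0.3],[180,-135,-12,-0.45],[240,-135,-16,-0.6],[300,-135,-20,-0.75],[360,-135,-24,-0.9],[420,-135,-28,-1.05],[480,-135,-32,-1.2],[540,-135,-36,-1.35],[600,-135,-40,-1.5]]' 40
python3 -c "
from h import *
s=arm.get_state();print(s['time'],s['position'],np.round(rot(s['eef_rot']),3));print(shift(s,[370,-340,300]))"
```

```text
time: 15.8
position: [380.9, -170.8, 300.4]
eef_rot: [0.708, -0.703, 0.035, -0.045]
force: [0.5, 0.8, -0.7]
gripper_width: 0.432
15.8 [ 380.94492106 -170.76749678  300.35250727] [[ 0.993  0.015  0.113]
 [-0.113  0.006  0.994]
 [ 0.015 -1.     0.008]]
[   8.27588844   -0.86923118 -169.38214136]
```

```bash
python3 -c "
from h import *
import pickle
s=arm.get_state();pickle.dump(s,open('w13.pkl','wb'));cv2.imwrite('pics/w13.png',vision.capture('wrist'))"
python3 -m inch '[[8,0,-60,-0.05],[8,0,-120,-0.1],[8,0,-165,-0.11],[8,0,-169,-0.11],[8,0,-169,-0.11]]'
python3 -c "
from h import *
import pickle
s=arm.get_state();pickle.dump(s,open('w14.pkl','wb'));print(s['time'],s['position'],np.round(rot(s['eef_rot']),3),abs(s['dq']).max());cv2.imwrite('pics/w14.png',vision.capture('wrist'))"
```

```text
time: 16.48
position: [371.3, -344.0, 298.6]
eef_rot: [0.709, -0.705, -0.008, -0.002]
force: [0.1, 0.5, 0.5]
gripper_width: 0.428
16.475 [ 371.30886371 -343.96107295  298.64405395] [[ 1.     0.014 -0.009]
 [ 0.009  0.005  1.   ]
 [ 0.014 -1.     0.005]] 0.021958955194220545
```

View pics/w13.png

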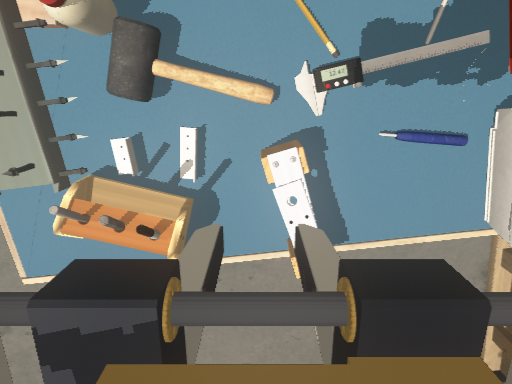

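View pics/w14.png

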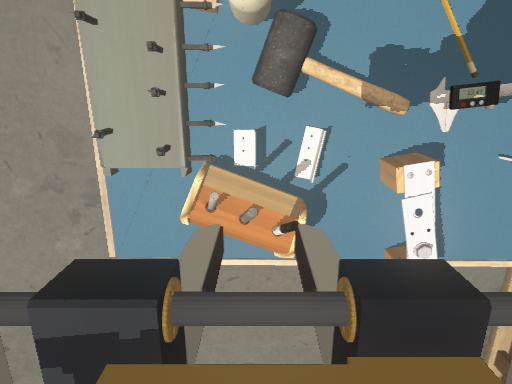

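Run:
```python
import cv2
a=cv2.imread("pics/w14.png");b=cv2.imread("pics/w13.png")
cv2.imwrite("pics/a.png",cv2.resize(a[155:262,170:320],None,fx=5,fy=5,interpolation=cv2.INTER_CUBIC))
cv2.imwrite("pics/b.png",cv2.resize(b[165:262,40:200],None,fx=4.8,fy=4.8,interpolation=cv2.INTER_CUBIC))
```

```text
(no output)
```

View pics/a.png

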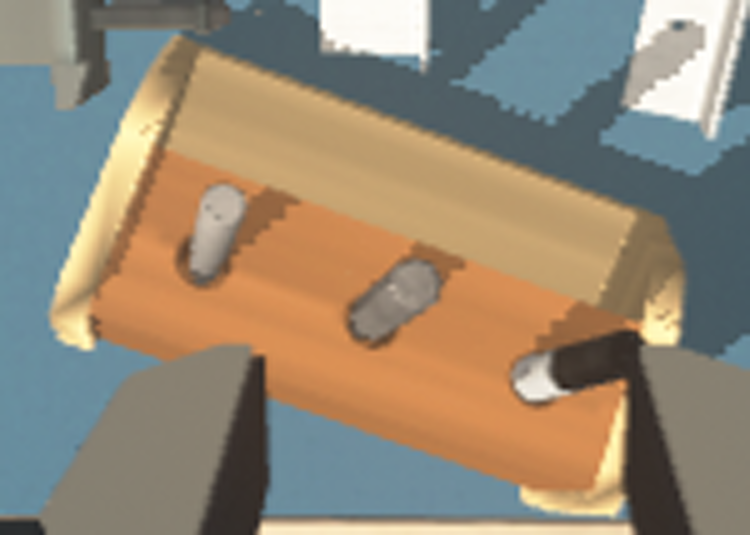

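View pics/b.png

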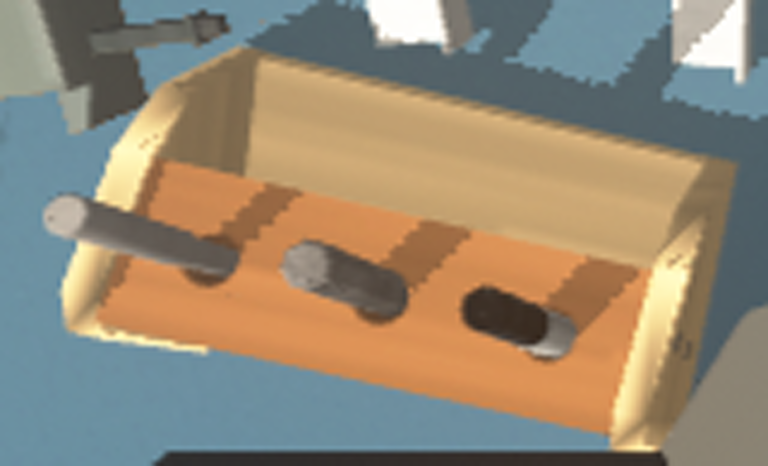

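Run:
```python
from h import *
import pickle
A=cam("wrist",pickle.load(open("w14.pkl","rb")));B=cam("wrist",pickle.load(open("w13.pkl","rb")));S=cam("scene");D=cam("side")
s=lambda x,y:(300+x/6,225+y/5); d=lambda x,y:(130+x/6,120+y/6)
a=lambda x,y:(170+x/5,155+y/5);b=lambda x,y:(40+x/4.8,165+y/4.8)
def multi(L):
    M=np.zeros((3,3));v=np.zeros(3)
    for c,p in L:
        o,q=ray(c,*p);q/=np.linalg.norm(q);P=np.eye(3)-np.outer(q,q);M+=P;v+=P@o
    X=np.linalg.solve(M,v);return X,[np.round(np.array(proj(c,X))-p,1) for c,p in L]
H=[(A,a(415,280)),(B,b(307,263)),(S,s(222,185)),(D,d(238,170))]
M=[(A,a(372,325)),(B,b(382,305)),(D,d(203,276))]
h,e=multi(H);print("head",h,e);m,e=multi(M);print("mouth",m,e)
print(multi(H[:2])[0],multi(M[:2])[0], multi(H[:2])[1])
v=h-m;print(np.linalg.norm(v),v/np.linalg.norm(v))
for n,L in dict(scr=[(A,a(203,268)),(B,b(215,260))],mar=[(A,a(535,385)),(B,b(548,340))],scrt=[(A,a(222,200)),(B,b(67,215))]).items(): print(n,multi(L))
```

```text
head [ 421.22134785 -348.59232961  125.95082007] [array([-0.3, -0.4]), array([ 0.2, -1. ]), array([ 0.4, -0.6]), array([-0. ,  0.1])]
mouth [ 452.57944741 -358.15481961   76.7066734 ] [array([ 1.2, -0.2]), array([ 0.4, -1.1]), array([-0.9, -0.2])]
[ 421.47317564 -348.23522157  127.39934213] [ 454.18907816 -359.85807445   74.95208732] [array([-0. ,  0.3]), array([-0. , -0.3])]
59.15874917823447 [-0.53006698  0.16164118  0.83240683]
scr (array([ 438.42140272, -403.45412737,   72.14030835]), [array([ 0.1, -0.6]), array([0. , 0.6])])
mar (array([ 470.06133054, -317.08950252,   75.39632946]), [array([ 0., -0.]), array([0., 0.])])
scrt (array([ 398.03134887, -388.39453547,  144.07077964]), [array([-0. ,  0.7]), array([-0. , -0.7])])
```

```bash
python3 - <<'E'
from h import *
import pickle
st=arm.get_state()
A=cam("wrist",pickle.load(open("w14.pkl","rb")));B=cam("wrist",pickle.load(open("w13.pkl","rb")))
print(tri(A,(187,166),B,(53,186)),tri(A,(213,158),B,(86,170)),tri(A,(168,150),B,(33,168)))
P=np.array([434.6,-353.4,84.6])
print(shift(st,P+[0,0,90]))
E
python3 - <<'E'
import cv2
a=cv2.imread("pics/w14.png")[0:190,60:260];b=cv2.imread("pics/w13.png")[0:210,0:130]
cv2.imwrite("pics/c.png",cv2.resize(a,None,fx=3,fy=3));cv2.imwrite("pics/d.png",cv2.resize(b,None,fx=2.8,fy=2.8))
E
```

```text
(array([ 386.42939449, -431.52029075,   70.4936832 ]), np.float64(5.517460555163391)) (array([ 379.51019796, -402.95894575,   38.67573331]), np.float64(0.30460430349457196)) (array([ 365.03631311, -455.77972349,   62.25336767]), np.float64(0.28875127485506347))
[ 61.23918109 125.13477603 -11.13950119]
```

View pics/c.png

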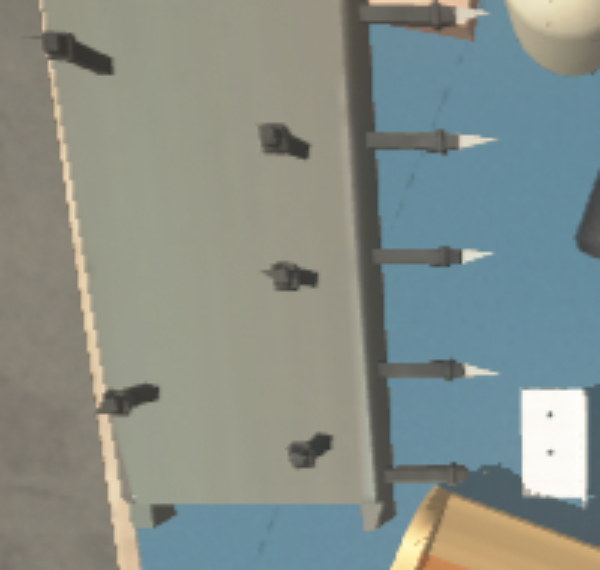

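View pics/d.png

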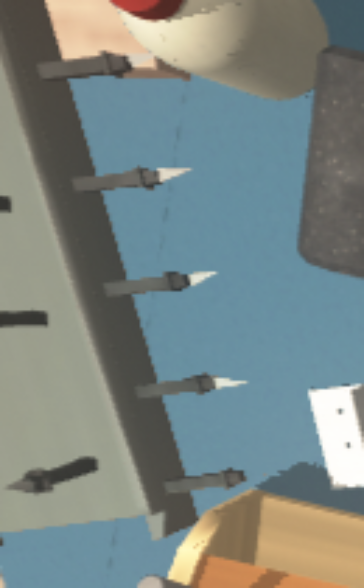

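```bash
python3 -m inch '[[40,40,-8,0.15],[61,90,-11,0.3],[61,120,-11,0.36],[61,124,-11,0.36],[61,124,-11,0.36]]' 28
python3 -c "
from h import *
import pickle
s=arm.get_state();pickle.dump(s,open('w15.pkl','wb'));print(s['time'],s['position'],np.round(rot(s['eef_rot']),3),s['gripper_width']);cv2.imwrite('pics/w15.png',vision.capture('wrist'));
W=cam('wrist',s);print(proj(W,[422,-348.8,127]),proj(W,[454.2,-360.3,73.8]),proj(W,[434.6,-353.4,103.6]));print(shift(s,[434.6,-353.4,84.6]))"
```

```text
time: 17.15
position: [434.7, -352.9, 177.3]
eef_rot: [0.699, -0.694, 0.117, -0.127]
force: [0.1, -0.7, 0.2]
gripper_width: 0.298
17.15 [ 434.72290229 -352.90045043  177.33687606] [[ 0.94   0.015  0.34 ]
 [-0.341  0.004  0.94 ]
 [ 0.013 -1.     0.009]] 0.2984259435197975
(np.float64(255.97306370741958), np.float64(188.55175714646887)) (np.float64(256.17844197059003), np.float64(208.07785819072325)) (np.float64(255.9422452542218), np.float64(196.32383166394854))
[-1.17401134 92.72141563 -1.324242  ]
```

View pics/w15.png

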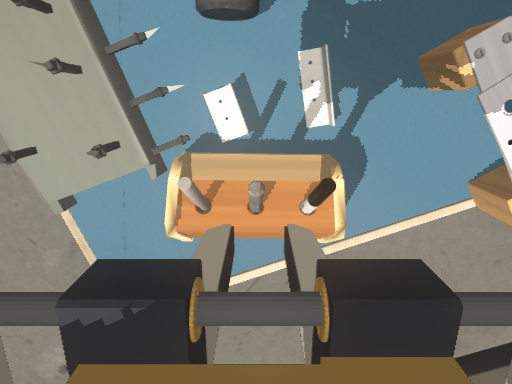

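The punch, head at (257,188) and mouth at (256,208), sits exactly where predicted, midway between the fingers. Down and grip.

```bash
python3 -m inch '[[-1,50,-1,0],[-1,82,-1,0],[-1,92,-1,0],[-1,93,-1,0]]' 28
python3 -c "
from h import *
s=arm.get_state();print(s['position'],s['force'],s['gripper_width'])"
python3 -m inch '[[0,0,0,0],[0,0,0,0],[0,0,0,0],[0,0,0,0]]' 0
python3 -c "
from h import *
import pickle
s=arm.get_state();pickle.dump(s,open('w16.pkl','wb'));print(s['time'],s['position'],s['force'],np.round(rot(s['eef_rot']),3),s['gripper_width']);cv2.imwrite('pics/w16.png',vision.capture('wrist'));cv2.imwrite('pics/sd16.png',cv2.resize(vision.capture('side')[90:230,90:290],None,fx=4,fy=4,interpolation=cv2.INTER_CUBIC))
a=np.array([-.467,.171,.868]);print(rot(s['eef_rot']).T@a)"
```

```text
time: 17.7
position: [435.4, -353.9, 86.1]
eef_rot: [0.698, -0.695, 0.117, -0.128]
force: [0.6, -0.0, 0.7]
gripper_width: 0.298
[ 435.35226128 -353.86103405   86.10723617] [ 0.55826236 -0.04889646  0.66803477] 0.2978561824206102
time: 18.2
position: [435.8, -354.4, 87.1]
eef_rot: [0.698, -0.695, 0.116, -0.129]
force: [1.2, -3.3, 6.4]
gripper_width: 0.124
18.2 [ 435.80997368 -354.42187887   87.08816399] [ 1.20007129 -3.2881987   6.44289707] [[ 0.94   0.018  0.341]
 [-0.341  0.001  0.94 ]
 [ 0.017 -1.     0.007]] 0.12353547441534889
[-0.48244504 -0.87632257  0.00771666]
```

View pics/sd16.png

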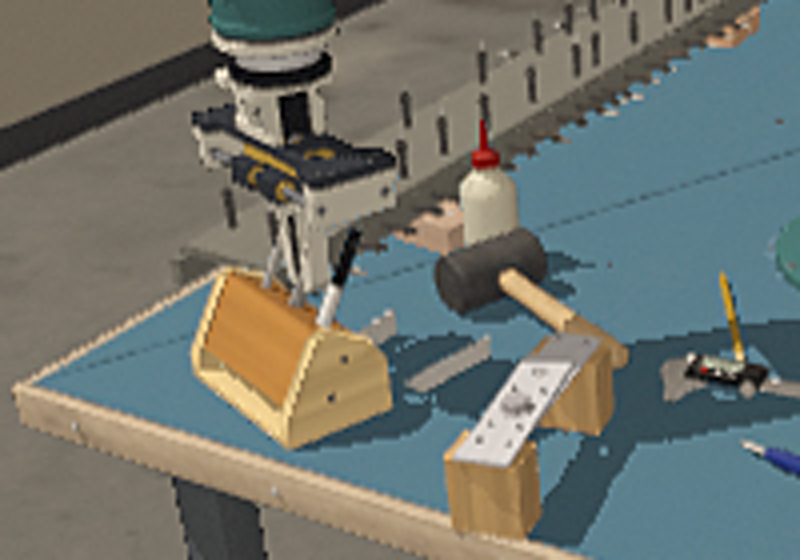

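View pics/w16.png

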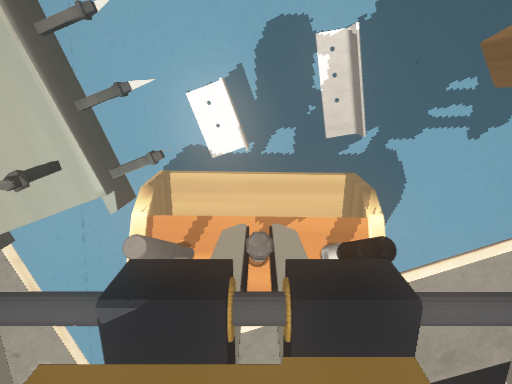

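```bash
python3 -m inch '[[-4,-7,0,0],[-8,-15,0,0],[-12,-22,0,0],[-16,-28.5,0,0],[-16,-28.5,0,0]]'
python3 -c "
from h import *
s=arm.get_state();print(s['time'],s['position'],s['force'],s['gripper_width']);cv2.imwrite('pics/w17.png',vision.capture('wrist'));cv2.imwrite('pics/sd17.png',cv2.resize(vision.capture('side')[90:230,90:290],None,fx=4,fy=4,interpolation=cv2.INTER_CUBIC));cv2.imwrite('pics/sc17.png',cv2.resize(vision.capture('scene')[190:340,260:440],None,fx=4,fy=4,interpolation=cv2.INTER_CUBIC))"
```

```text
time: 18.92
position: [420.1, -349.1, 115.9]
eef_rot: [0.698, -0.695, 0.116, -0.129]
force: [-0.3, 0.2, -1.3]
gripper_width: 0.118
18.925 [ 420.13662392 -349.06486946  115.88955688] [-0.29913329  0.15511977 -1.29549305] 0.11806902080684333
```

View pics/sd17.png

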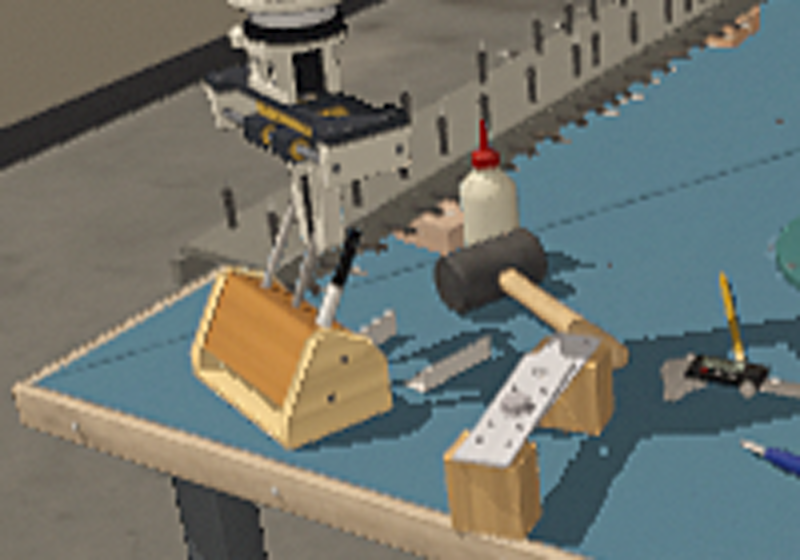

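View pics/sc17.png

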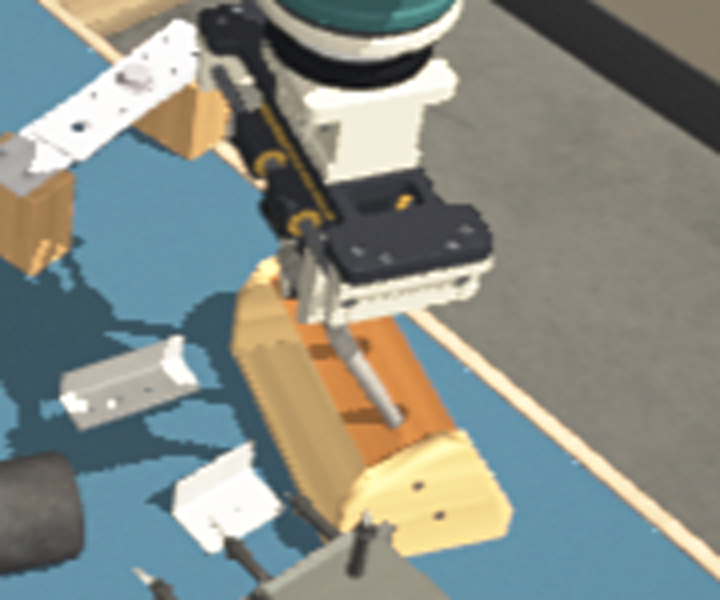

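View pics/w17.png

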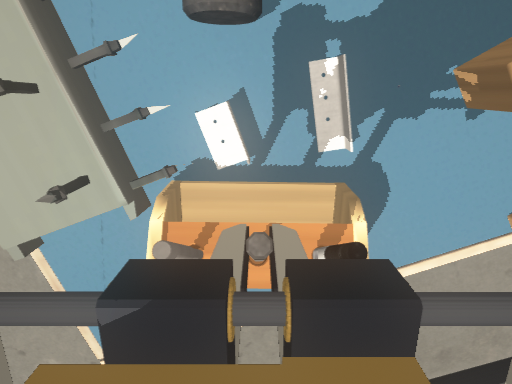

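```bash
python3 -m inch '[[4,-2,0,0],[8,-4,0,0],[12,-5.5,0,0],[16,-7,0,0],[20,-8,0,0],[23,-8.5,0,0],[23,-8.5,0,0]]'
python3 -c "
from h import *
s=arm.get_state();print(s['time'],s['position'],s['force'],s['wrist_torque'],s['gripper_width'],np.round(rot(s['eef_rot']),3));cv2.imwrite('pics/w18.png',vision.capture('wrist'));cv2.imwrite('pics/sc18.png',cv2.resize(vision.capture('scene')[190:340,260:440],None,fx=4,fy=4,interpolation=cv2.INTER_CUBIC))"
```

```text
time: 19.95
position: [441.6, -356.8, 123.8]
eef_rot: [0.698, -0.695, 0.117, -0.128]
force: [-5.6, 0.7, 0.1]
gripper_width: 0.117
19.95 [ 441.57404304 -356.79839156  123.78270045] [-5.56177897  0.74570519  0.12420488] [0.26537535 1.0353791  0.01290762] 0.11749162486787841 [[ 0.94   0.017  0.341]
 [-0.341  0.002  0.94 ]
 [ 0.015 -1.     0.007]]
```

View pics/sc18.png

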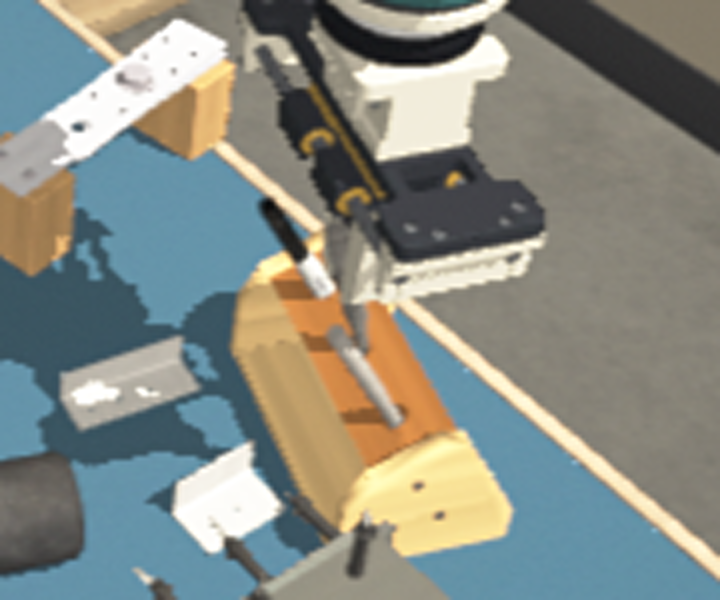

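View pics/w18.png

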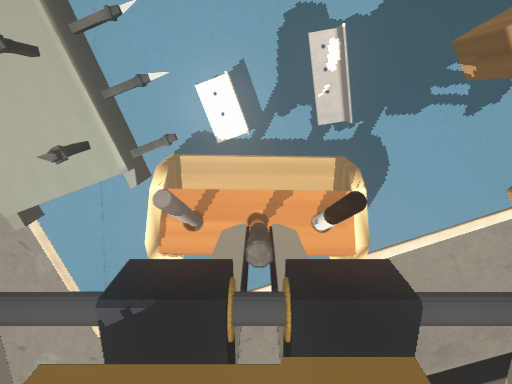

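```bash
cat > th.py <<'E'
from h import *
def table(s,ths=(-.3,-.2,-.1,0,.1,.2,.3,.4,.5),L=(27,-25,-45)):
    W=cam("wrist",s);T=toolT(s)
    for th in ths:
        print(th,[tuple(np.round(proj(W,(T@np.array([-l*np.sin(th),-18.8-l*np.cos(th),0,1]))[:3]),1)) for l in L])
E
python3 -c "
from th import *
import pickle
table(arm.get_state())
import cv2
cv2.imwrite('pics/e.png',cv2.resize(cv2.imread('pics/w18.png')[190:280,200:320],None,fx=6,fy=6,interpolation=cv2.INTER_CUBIC))
"
```

```text
-0.3 [(np.float64(256.4), np.float64(297.5)), (np.float64(256.9), np.float64(221.7)), (np.float64(257.1), np.float64(201.2))]
-0.2 [(np.float64(256.3), np.float64(293.2)), (np.float64(257.0), np.float64(225.2)), (np.float64(257.1), np.float64(207.3))]
-0.1 [(np.float64(256.3), np.float64(288.3)), (np.float64(257.0), np.float64(228.9)), (np.float64(257.1), np.float64(213.5))]
0 [(np.float64(256.3), np.float64(282.9)), (np.float64(257.0), np.float64(232.8)), (np.float64(257.1), np.float64(220.0))]
0.1 [(np.float64(256.3), np.float64(277.1)), (np.float64(257.0), np.float64(236.9)), (np.float64(257.1), np.float64(226.7))]
0.2 [(np.float64(256.3), np.float64(271.0)), (np.float64(257.0), np.float64(241.1)), (np.float64(257.1), np.float64(233.5))]
0.3 [(np.float64(256.3), np.float64(264.7)), (np.float64(257.0), np.float64(245.3)), (np.float64(257.1), np.float64(240.5))]
0.4 [(np.float64(256.3), np.float64(258.2)), (np.float64(257.0), np.float64(249.7)), (np.float64(257.1), np.float64(247.5))]
0.5 [(np.float64(256.3), np.float64(251.6)), (np.float64(257.0), np.float64(254.0)), (np.float64(257.1), np.float64(254.6))]
```

View pics/e.png

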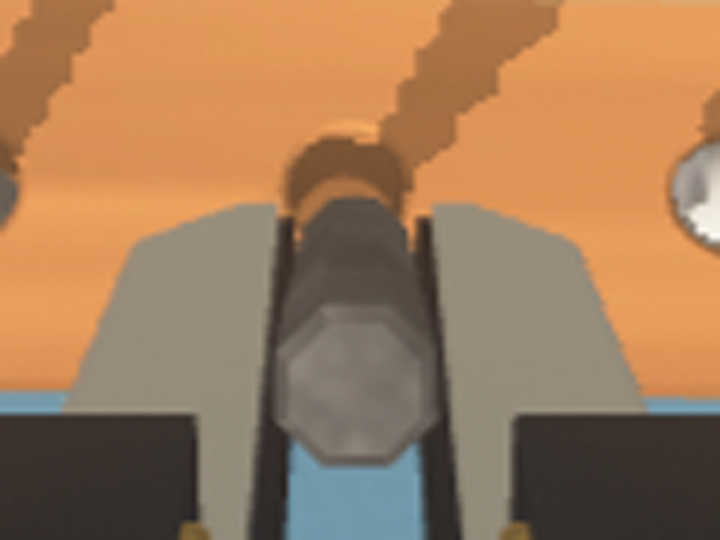

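```bash
python3 -m inch '[[4,-1.2,0,0],[8,-2.2,0,0],[12,-3.2,0,0],[16,-4,0,0],[20,-4.5,0,0],[20,-4.5,0,0]]'
python3 -c "
from th import *
s=arm.get_state();print(s['time'],s['position'],s['force'],s['gripper_width'],np.round(rot(s['eef_rot']),3));w=vision.capture('wrist');cv2.imwrite('pics/w19.png',w);cv2.imwrite('pics/sc19.png',cv2.resize(vision.capture('scene')[190:340,260:440],None,fx=4,fy=4,interpolation=cv2.INTER_CUBIC));cv2.imwrite('pics/e2.png',cv2.resize(w[190:290,200:320],None,fx=5,fy=5,interpolation=cv2.INTER_CUBIC))"
```

```text
time: 20.8
position: [460.0, -363.5, 127.9]
eef_rot: [0.698, -0.695, 0.117, -0.128]
force: [-4.7, 1.5, -2.4]
gripper_width: 0.117
20.8 [ 460.00525221 -363.4569788   127.90948961] [-4.73583472  1.45655916 -2.38607464] 0.11692715859005696 [[ 0.94   0.015  0.341]
 [-0.341  0.002  0.94 ]
 [ 0.014 -1.     0.008]]
```

View pics/sc19.png

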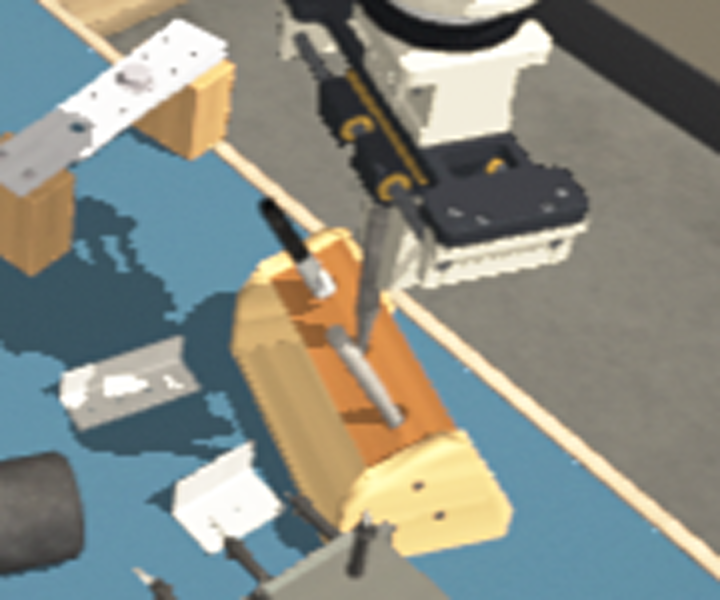

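View pics/e2.png

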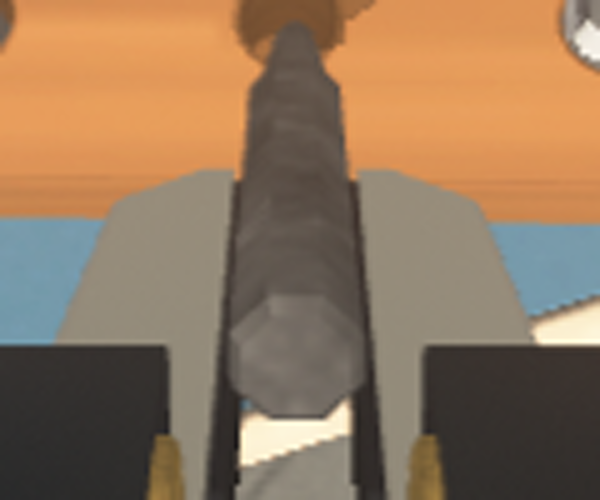

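Run:
```python
from th import *
s=arm.get_state();W=cam("wrist",s);S=cam("scene");T=toolT(s)
D=cam("side")
g=vision.capture("side");cv2.imwrite("pics/sd19.png",cv2.resize(g[110:200,120:220],None,fx=6,fy=6,interpolation=cv2.INTER_CUBIC))
sc=lambda x,y:(260+x/4,190+y/4)
h,e=tri(W,(259.4,261),S,sc(381,205));print("head",h,e,"in tool",np.linalg.inv(T)@np.r_[h,1])
m,e=tri(W,(259.3,207),S,sc(369,315));print("taper",m,e,np.linalg.inv(T)@np.r_[m,1])
# in-plane assumption z_tool=0
for n,p in dict(head=(259.4,261),taper=(259.4,207)).items():
    o,d=ray(W,*p);R_=T[:3,:3].T;o=R_@(o-T[:3,3]);d=R_@d;print(n,[ (round(y,1),np.round(o+d*(y-o[1])/d[1],1)) for y in(-60,-46,-30,0,20,30)])
```

```text
head [ 450.26101091 -358.95172289  174.16826468] 1.1771224650477936 in tool [ -9.9932043  -46.36835927   1.28523275   1.        ]
taper [ 455.87268218 -360.39657052   94.17728224] 1.6257739891082508 [-5.32842706 33.69645044  1.24269691  1.        ]
head [(-60, array([-18.1, -60. ,   1.3])), (-46, array([-10.5, -46. ,   1.3])), (-30, array([ -1.7, -30. ,   1.3])), (0, array([14.8,  0. ,  1.4])), (20, array([25.7, 20. ,  1.5])), (30, array([31.2, 30. ,  1.5]))]
taper [(-60, array([-39.1, -60. ,   1.2])), (-46, array([-34.2, -46. ,   1.3])), (-30, array([-28.5, -30. ,   1.3])), (0, array([-18. ,   0. ,   1.4])), (20, array([-11. ,  20. ,   1.4])), (30, array([-7.5, 30. ,  1.4]))]
```

View pics/sd19.png

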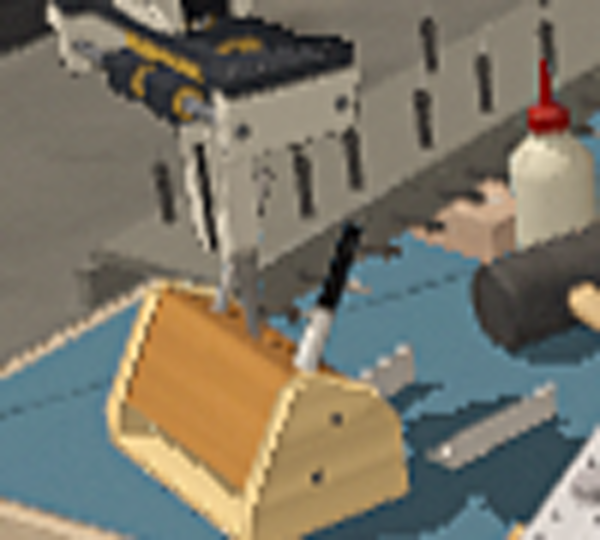

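View pics/w19.png

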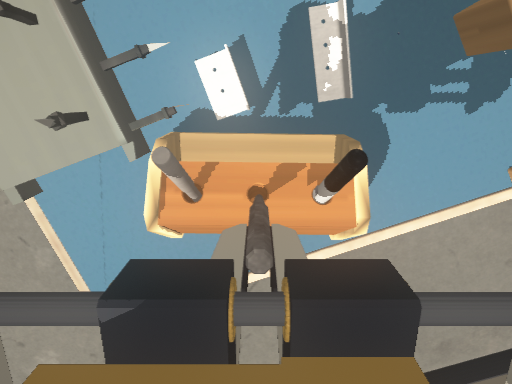

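```bash
python3 -m inch '[[-6,1,0,0],[-12,2,0,0],[-18,3.5,0,0],[-24,5.5,0,0],[-30,7.5,0,0],[-36,9.5,0,0],[-42,12,0,0],[-42,12,0,0]]'
python3 -c "
from th import *
s=arm.get_state();print(s['time'],s['position'],s['force'],s['gripper_width']);w=vision.capture('wrist');cv2.imwrite('pics/e3.png',cv2.resize(w[190:290,200:320],None,fx=5,fy=5,interpolation=cv2.INTER_CUBIC));cv2.imwrite('pics/sc20.png',cv2.resize(vision.capture('scene')[190:340,260:440],None,fx=4,fy=4,interpolation=cv2.INTER_CUBIC));print(shift(s,[435.8,-354.4,87.1]))"
```

```text
time: 21.95
position: [420.2, -348.9, 115.1]
eef_rot: [0.698, -0.695, 0.117, -0.128]
force: [1.0, -0.4, 0.9]
gripper_width: 0.103
21.95 [ 420.19639028 -348.89372194  115.10596228] [ 0.99810169 -0.36529262  0.86779384] 0.1033312784282463
[16.17010278 28.22496012 -0.07113061]
```

View pics/e3.png

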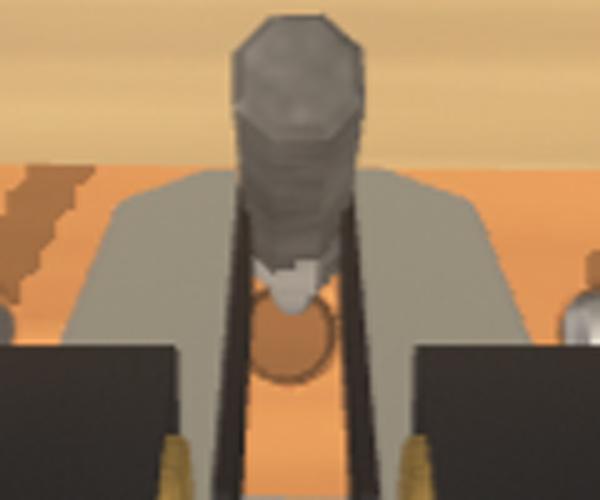

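View pics/sc20.png

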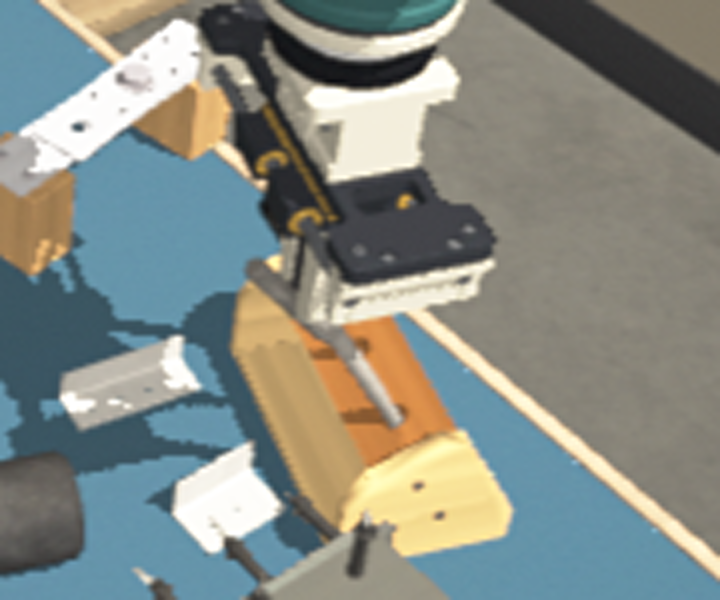

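```bash
cat > pz.py <<'E'
from th import *
def inplane(s,p,zt=1.3):
    pass
def seg(s,ph,pt,L=108,z=1.3):
    """head/tip pixels in wrist, both in tool plane z: unknown depths, L apart, plus ..."""
E
python3 - <<'E'
from th import *
s=arm.get_state();W=cam("wrist",s);S=cam("scene");T=toolT(s);Ti=np.linalg.inv(T)
h,e=tri(W,(260,205),S,(260+256/4,190+270/4));print("head tool",(Ti@np.r_[h,1])[:3],e,h)
o,d=ray(W,259,252);hh=(Ti@np.r_[h,1])[:3];o=(Ti@np.r_[o,1])[:3];d=T[:3,:3].T@d
for y in range(-10,70,8):
    p=o+d*(y-o[1])/d[1];print(y,p.round(1),np.linalg.norm(p-hh).round(1),(T@np.r_[p,1])[:3].round(1))
E
```

```text
head tool [-29.49370123 -28.91261919   1.61069391] 0.7117917611448373 [ 393.01282335 -337.60359993  143.93272708]
-10 [  3.9 -10.    1.2] 38.4 [ 424.6 -349.4  125.5]
-2 [ 8.  -2.   1.2] 46.2 [ 428.6 -350.7  117.5]
6 [12.1  6.   1.2] 54.3 [ 432.6 -352.1  109.6]
14 [16.3 14.   1.2] 62.7 [ 436.5 -353.5  101.7]
22 [20.4 22.   1.2] 71.3 [ 440.5 -354.9   93.7]
30 [24.5 30.   1.2] 79.9 [ 444.5 -356.2   85.8]
38 [28.6 38.   1.2] 88.6 [ 448.5 -357.6   77.8]
46 [32.7 46.   1.2] 97.4 [ 452.5 -359.    69.9]
54 [36.8 54.   1.2] 106.2 [ 456.5 -360.4   61.9]
62 [40.9 62.   1.3] 115.0 [ 460.5 -361.7   54. ]
```

```bash
python3 -m inch '[[2,3,0,0],[4,6,0,0],[6,10,0,0],[8,14,0,0],[10,18,0,0],[12,21,0,0],[12,21,0,0]]'
python3 - <<'E'
from th import *
s=arm.get_state();print(s['time'],s['position'],s['force'],s['gripper_width']);w=vision.capture('wrist');cv2.imwrite('pics/e4.png',cv2.resize(w[190:290,200:320],None,fx=5,fy=5,interpolation=cv2.INTER_CUBIC));cv2.imwrite('pics/sc21.png',cv2.resize(vision.capture('scene')[190:340,260:440],None,fx=4,fy=4,interpolation=cv2.INTER_CUBIC))
E
```

```text
time: 22.92
position: [432.7, -353.5, 94.9]
eef_rot: [0.698, -0.695, 0.117, -0.128]
force: [3.4, -1.1, 5.3]
gripper_width: 0.107
22.925 [ 432.71888692 -353.46752445   94.92775308] [ 3.39982819 -1.10881569  5.27500102] 0.10745079413227857
```

View pics/e4.png

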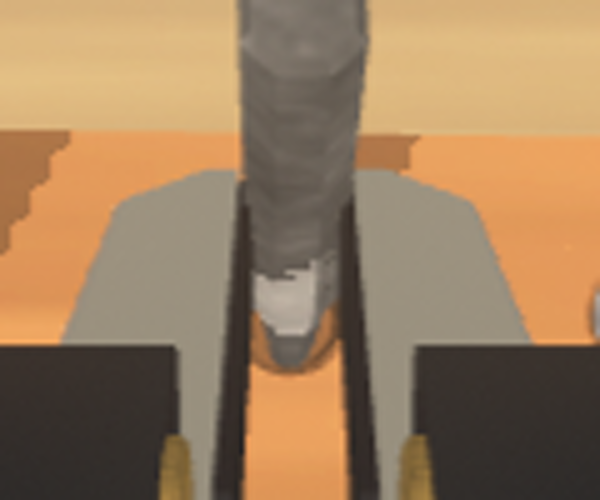

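View pics/sc21.png

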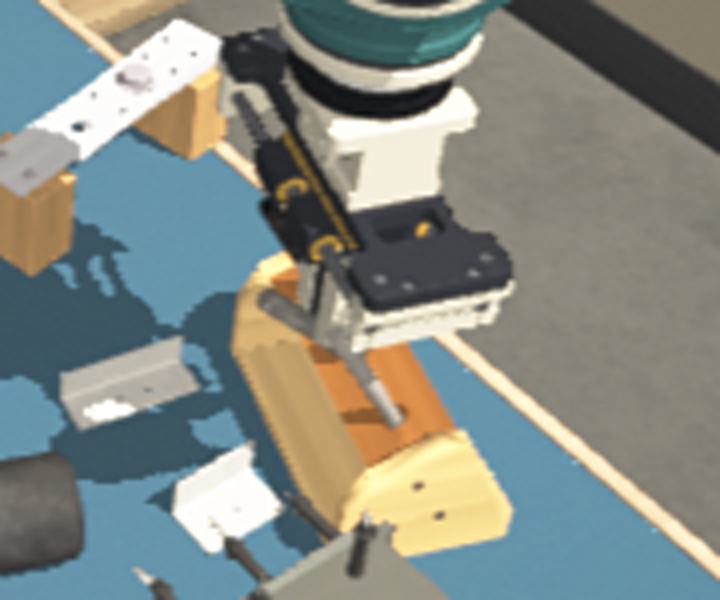

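Run:
```python
from th import *
w=vision.capture('wrist');s=arm.get_state();W=cam("wrist",s);S=cam("scene");T=toolT(s);Ti=np.linalg.inv(T)
cv2.imwrite('pics/e5.png',cv2.resize(w[140:290,190:330],None,fx=4,fy=4,interpolation=cv2.INTER_CUBIC))
```

```text
(no output)
```

View pics/e5.png

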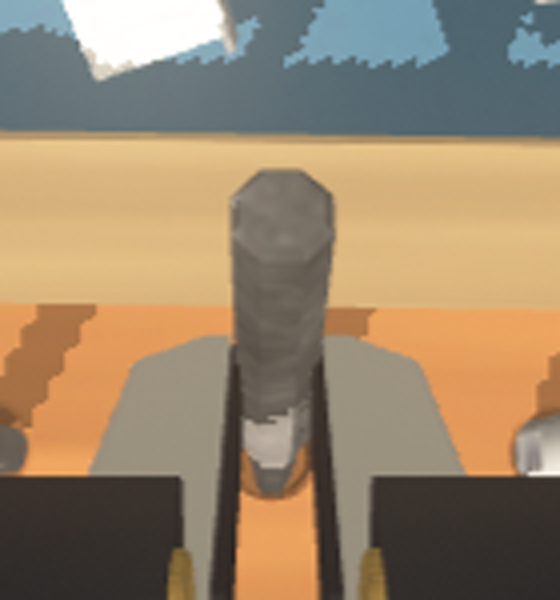

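```bash
cat > fit.py <<'E'
from th import *
def fit(s,hw,hs,tw,L=108):
    W=cam("wrist",s);S=cam("scene");T=toolT(s);Ti=np.linalg.inv(T)
    h,e=tri(W,hw,S,hs);hh=(Ti@np.r_[h,1])[:3]
    print("head world",h.round(1),"tool",hh.round(1),"res",round(e,1))
    o,d=ray(W,*tw);o=(Ti@np.r_[o,1])[:3];d=T[:3,:3].T@d
    ys=np.arange(-10,120,.5);P=o+d*((ys-o[1])/d[1])[:,None]
    i=np.argmin(abs(np.linalg.norm(P-hh,axis=1)-L));p=P[i];v=hh-p
    th=np.arctan2(-v[0],-v[1]);print("tip tool",p.round(1),"world",(T@np.r_[p,1])[:3].round(1),"theta",th.round(3))
    for y in(-37,-18.8,-8,0): print("line x at y",y,(hh[0]+(y-hh[1])*np.tan(th)).round(1))
E
python3 - <<'E'
from fit import *
fit(arm.get_state(),(260.5,193),(327,265),(258,262))
E
```

```text
head world [ 401.3 -340.4  120. ] tool [-33.6 -25.6   1.8] res 0.3
tip tool [43.3 50.5  0.5] world [ 474.3 -367.6   45.1] theta 0.791
line x at y -37 -45.1
line x at y -18.8 -26.7
line x at y -8 -15.8
line x at y 0 -7.7
```

```bash
python3 -m inch '[[0,0,0,0],[0,0,0,0],[0,0,0,0]]' 28
python3 - <<'E'
from th import *
s=arm.get_state();print(s['time'],s['position'],s['force'],s['gripper_width']);w=vision.capture('wrist');cv2.imwrite('pics/e6.png',cv2.resize(w[140:290,190:330],None,fx=4,fy=4,interpolation=cv2.INTER_CUBIC));cv2.imwrite('pics/sc22.png',cv2.resize(vision.capture('scene')[190:340,260:440],None,fx=4,fy=4,interpolation=cv2.INTER_CUBIC))
E
```

```text
time: 23.45
position: [432.4, -353.2, 94.5]
eef_rot: [0.698, -0.695, 0.117, -0.128]
force: [-0.4, -0.8, -0.5]
gripper_width: 0.297
23.45 [ 432.41475472 -353.20234683   94.51089927] [-0.44866885 -0.81270705 -0.47975466] 0.2972164750873829
```

View pics/e6.png

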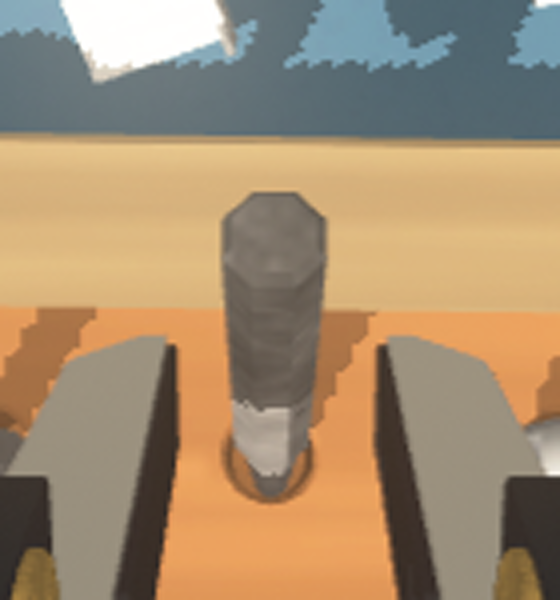

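View pics/sc22.png

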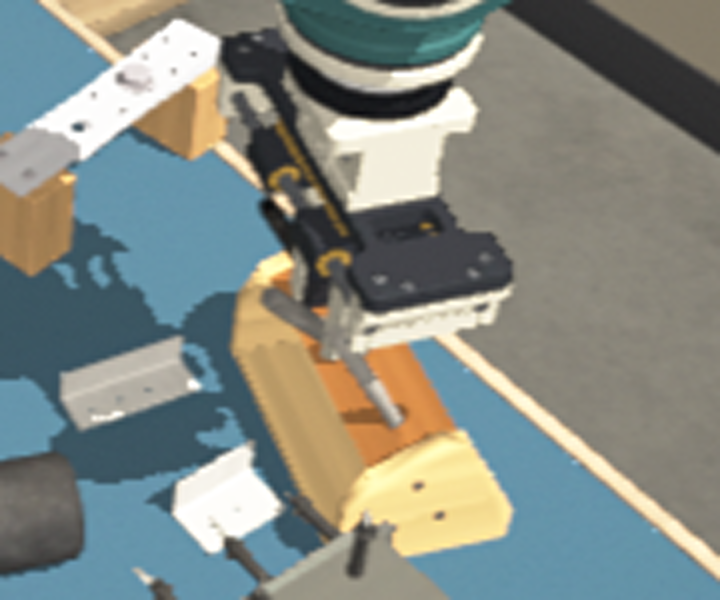

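Run:
```python
from fit import *
s=arm.get_state()
fit(s,(258.3,198.8),(327.5,264.3),(257,262.5),L=106)
print((np.linalg.inv(toolT(s))@np.array([454.2,-360.3,73.8,1])).round(1))
g=vision.capture("side");cv2.imwrite("pics/sd22.png",cv2.resize(g[110:200,120:240],None,fx=6,fy=6,interpolation=cv2.INTER_CUBIC))
```

```text
head world [ 401.9 -341.5  122.9] tool [-32.4 -28.7   0.9] res 0.8
tip tool [41.8 47.  -0.2] world [ 472.4 -367.6   48.3] theta 0.775
line x at y -37 -40.6
line x at y -18.8 -22.7
line x at y -8 -12.1
line x at y 0 -4.3
[22.5 21.2  0.6  1. ]
```

View pics/sd22.png

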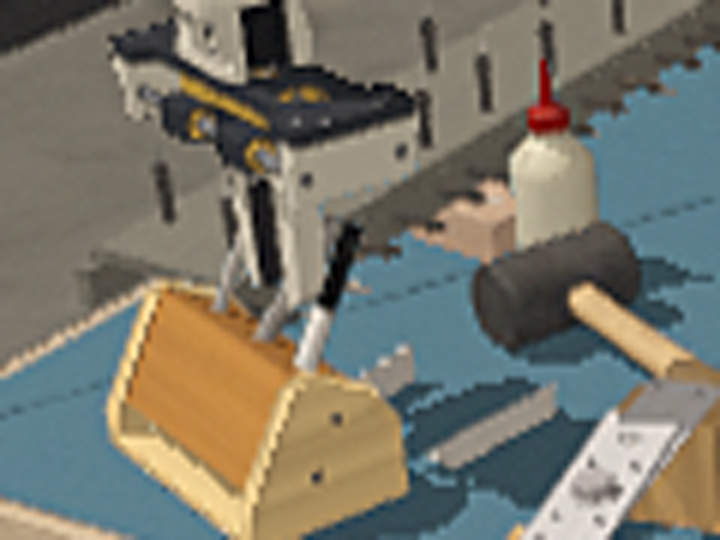

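```bash
python3 -m inch '[[-12,5,0,0],[-23,9,0,0],[-23,9,0,0]]' 28; python3 -m inch '[[0,0,0,0],[0,0,0,0],[0,0,0,0],[0,0,0,0]]' 0
python3 - <<'E'
from th import *
s=arm.get_state();print(s['time'],s['position'],s['force'],s['gripper_width'],np.round(rot(s["eef_rot"]),3));w=vision.capture('wrist');cv2.imwrite('pics/e7.png',cv2.resize(w[160:290,190:330],None,fx=4,fy=4,interpolation=cv2.INTER_CUBIC));cv2.imwrite('pics/sc23.png',cv2.resize(vision.capture('scene')[190:340,260:440],None,fx=4,fy=4,interpolation=cv2.INTER_CUBIC))
E
```

```text
time: 23.98
position: [410.1, -345.1, 85.0]
eef_rot: [0.698, -0.695, 0.117, -0.128]
force: [-0.3, -1.1, 0.8]
gripper_width: 0.3
time: 24.48
position: [410.2, -345.1, 85.1]
eef_rot: [0.698, -0.695, 0.117, -0.128]
force: [-1.0, -0.2, 2.0]
gripper_width: 0.117
24.475 [ 410.22923849 -345.14876746   85.07526456] [-0.98436761 -0.20558954  2.0288715 ] 0.11744139813448727 [[ 0.94   0.016  0.341]
 [-0.341  0.002  0.94 ]
 [ 0.014 -1.     0.007]]
```

View pics/e7.png

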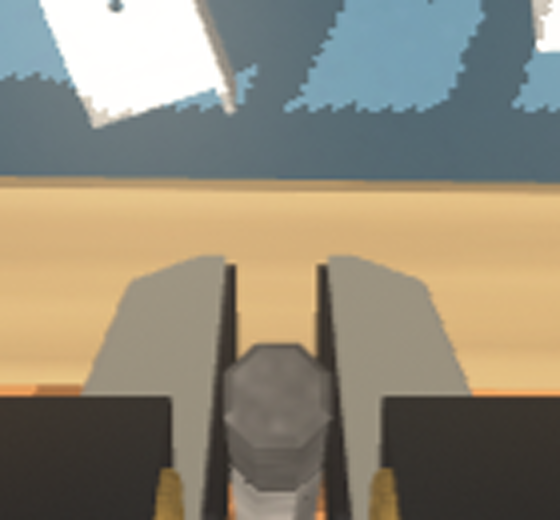

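View pics/sc23.png

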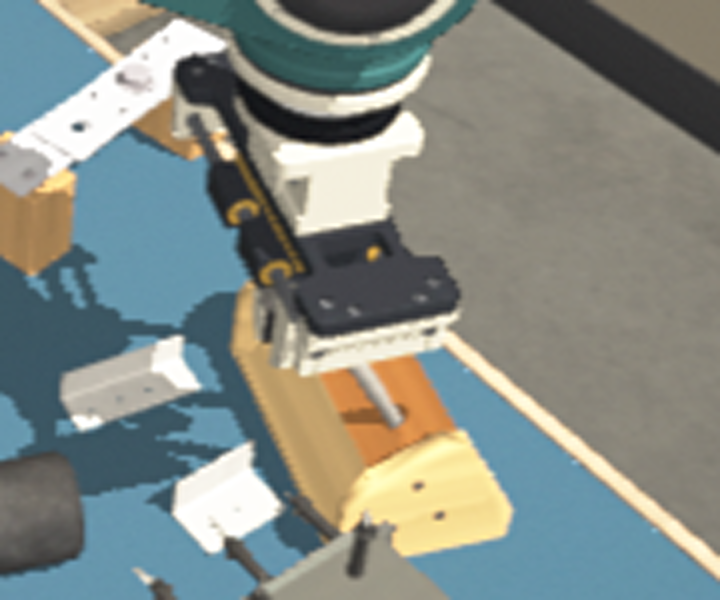

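```bash
python3 -m inch '[[5,-3.2,0,0],[9,-6.5,0,0],[14,-10,0,0],[18,-13.6,0,0],[18,-13.6,0,0]]'
python3 - <<'E'
from th import *
s=arm.get_state();print(s['time'],s['position'],s['force'],s['gripper_width']);w=vision.capture('wrist');cv2.imwrite('pics/e8.png',cv2.resize(w[160:290,190:330],None,fx=4,fy=4,interpolation=cv2.INTER_CUBIC));cv2.imwrite('pics/sc24.png',cv2.resize(vision.capture('scene')[190:340,260:440],None,fx=4,fy=4,interpolation=cv2.INTER_CUBIC))
E
```

```text
time: 25.2
position: [427.2, -351.4, 99.0]
eef_rot: [0.698, -0.695, 0.117, -0.128]
force: [-3.5, -0.5, -1.8]
gripper_width: 0.119
25.2 [ 427.15347009 -351.44020406   99.03639065] [-3.5428153  -0.48789266 -1.83098572] 0.11855596366164156
```

View pics/e8.png

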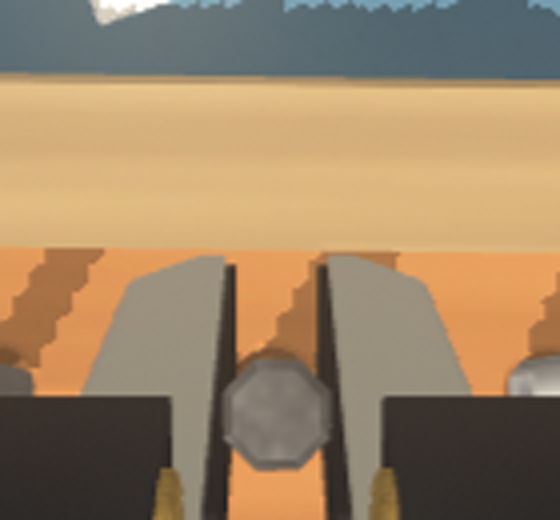

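View pics/sc24.png

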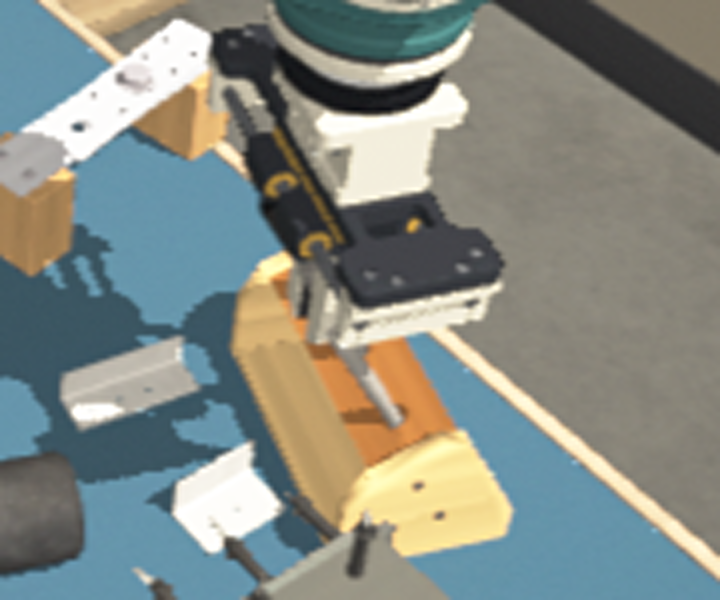

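```bash
python3 -m inch '[[-3,-6,0,0],[-6,-11.4,0,0],[-1,-13.5,0,0],[4,-15.2,0,0],[9,-17,0,0],[14,-18.2,0,0],[19,-19.5,0,0],[24,-20.4,0,0],[28,-21,0,0],[28,-21,0,0]]'
python3 - <<'E'
from th import *
s=arm.get_state();print(s['time'],s['position'],s['force'],s['gripper_width']);w=vision.capture('wrist');cv2.imwrite('pics/e9.png',cv2.resize(w[160:290,190:330],None,fx=4,fy=4,interpolation=cv2.INTER_CUBIC));cv2.imwrite('pics/sc25.png',cv2.resize(vision.capture('scene')[190:340,260:440],None,fx=4,fy=4,interpolation=cv2.INTER_CUBIC))
E
```

```text
time: 26.55
position: [452.6, -360.9, 120.4]
eef_rot: [0.698, -0.695, 0.118, -0.128]
force: [-6.1, 0.8, -1.8]
gripper_width: 0.121
26.55 [ 452.62788663 -360.93379678  120.38152649] [-6.05635311  0.82913844 -1.76730581] 0.12139617324549251
```

View pics/e9.png

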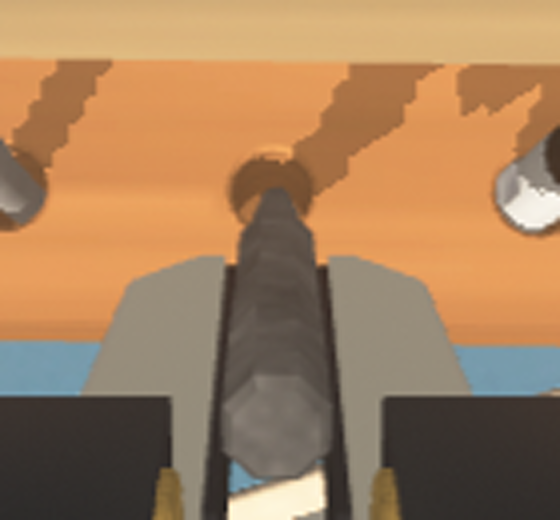

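View pics/sc25.png

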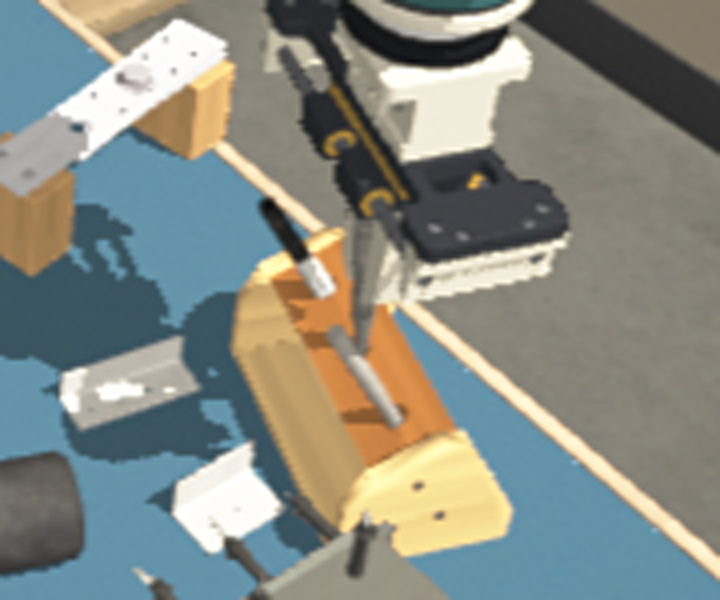

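Run:
```python
from fit import *
s=arm.get_state()
fit(s,(259,266),(260+366/4,190+218/4),(258.7,206.5),L=104)
print((np.linalg.inv(toolT(s))@np.array([454.2,-360.3,73.8,1])).round(1))
```

```text
head world [ 444.  -357.   167.5] tool [ -8.8 -47.2   1.1] res 0.1
tip tool [ 1.4 56.5  1. ] world [ 455.1 -360.3   63.9] theta 0.098
line x at y -37 -7.8
line x at y -18.8 -6.0
line x at y -8 -4.9
line x at y 0 -4.1
[ 0.7 46.6  0.8  1. ]
```

```bash
python3 -m inch '[[3,-0.5,0,0],[6,-0.8,0,0],[9,-1,0,0],[9,-1,0,0]]'
python3 - <<'E'
from th import *
s=arm.get_state();print(s['time'],s['position'],s['force'],s['gripper_width'])
E
python3 -m inch '[[0,-10,0,0],[0,-30,0,0],[0,-60,0,0],[0,-90,0,0],[0,-100,0,0],[0,-100,0,0]]'
python3 - <<'E'
from th import *
s=arm.get_state();print(s['time'],s['position'],s['force'],s['gripper_width'],np.round(rot(s["eef_rot"]),3));w=vision.capture('wrist');cv2.imwrite('pics/e10.png',cv2.resize(w[130:290,190:330],None,fx=3.6,fy=3.6,interpolation=cv2.INTER_CUBIC));cv2.imwrite('pics/sc26.png',cv2.resize(vision.capture('scene')[170:320,260:440],None,fx=4,fy=4,interpolation=cv2.INTER_CUBIC));cv2.imwrite('pics/sd26.png',cv2.resize(vision.capture('side')[70:200,90:250],None,fx=4.5,fy=4.5,interpolation=cv2.INTER_CUBIC))
E
```

```text
time: 27.15
position: [460.5, -363.8, 121.3]
eef_rot: [0.698, -0.695, 0.118, -0.127]
force: [-6.2, 1.5, -2.5]
gripper_width: 0.118
27.15 [ 460.49534703 -363.81639123  121.26195125] [-6.21149262  1.54983142 -2.54456601] 0.11824262898237459
time: 27.9
position: [459.4, -364.3, 222.0]
eef_rot: [0.698, -0.695, 0.118, -0.127]
force: [0.3, -0.2, 0.3]
gripper_width: 0.117
27.9 [ 459.4127441  -364.25685727  222.03584712] [ 0.31587447 -0.24862554  0.26579574] 0.11692956172939879 [[ 0.94   0.014  0.341]
 [-0.341  0.002  0.94 ]
 [ 0.013 -1.     0.007]]
```

View pics/e10.png

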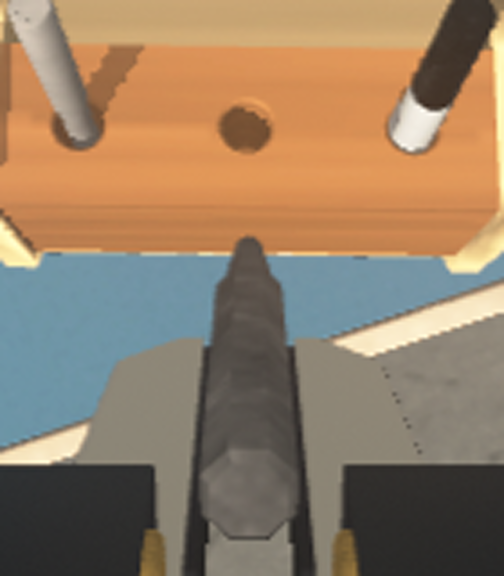

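View pics/sc26.png

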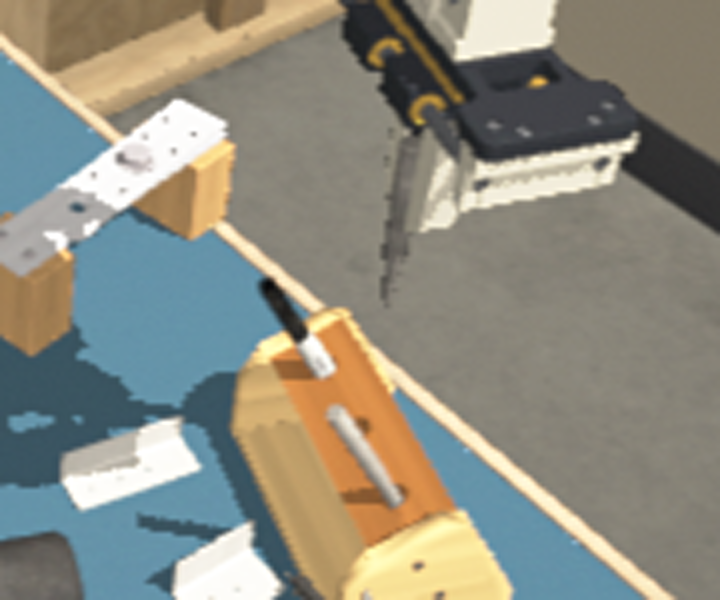

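View pics/sd26.png

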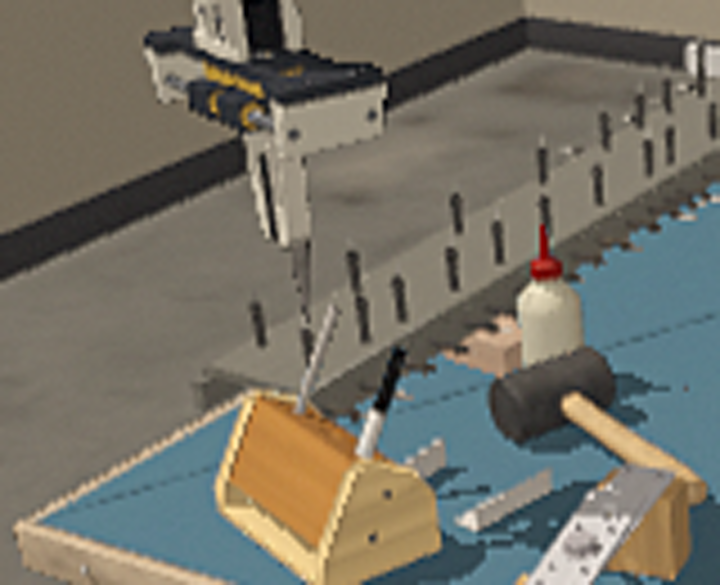

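Run:
```python
from fit import *
s=arm.get_state();W=cam("wrist",s);S=cam("scene");D=cam("side");Ti=np.linalg.inv(toolT(s))
for n,c1,p1,c2,p2 in [("head",W,(258.9,266.1),S,(360.2,206.5)),("tipWS",W,(258.9,196.3),S,(356.5,245.5)),("tipWD",W,(258.9,196.3),D,(90+306/4.5,70+352/4.5))]:
    P,e=tri(c1,p1,c2,p2);print(n,P.round(1),e.round(1),(Ti@np.r_[P,1])[:3].round(1))
fit(s,(258.9,266.1),(360.2,206.5),(258.9,196.3),L=108)
# zoomed tips
a=vision.capture("scene");cv2.imwrite("pics/sc27.png",cv2.resize(a[190:260,335:385],None,fx=8,fy=8,interpolation=cv2.INTER_CUBIC))
a=vision.capture("side");cv2.imwrite("pics/sd27.png",cv2.resize(a[105:165,140:190],None,fx=9,fy=9,interpolation=cv2.INTER_CUBIC))
```

```text
head [ 448.6 -359.1  265.5] 5.4 [-11.  -45.5   1.3]
tipWS [ 454.8 -360.7  161.9] 0.5 [-5.6 58.1  1.1]
tipWD [ 460.3 -361.7  140.5] 2.8 [-0.3 79.6  1.9]
head world [ 448.6 -359.1  265.5] tool [-11.  -45.5   1.3] res 5.4
tip tool [-4.5 62.5  1.1] world [ 455.9 -361.   157.5] theta 0.06
line x at y -37 -10.4
line x at y -18.8 -9.4
line x at y -8 -8.7
line x at y 0 -8.2
```

View pics/sc27.png

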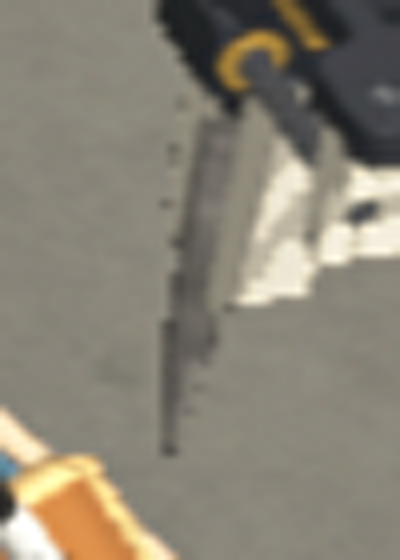

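View pics/sd27.png

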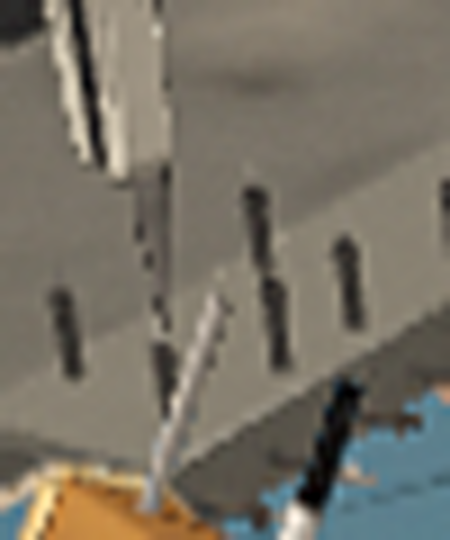

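```bash
cat > fit3.py <<'E'
from th import *
from scipy.optimize import least_squares
def fit3(s,obs,L=108):
    T=toolT(s);C=dict(W=cam("wrist",s),S=cam("scene"),D=cam("side"))
    def pts(p):
        x0,l,th,z,ph=p  # x at y=-18.8, head dist above that, theta, z offset, out-of-plane
        d=np.array([-np.sin(th),-np.cos(th),ph]);d/=np.linalg.norm(d);g=np.array([x0,-18.8,z])
        return g+l*d,g-(L-l)*d
    def f(p):
        h,t=pts(p);r=[]
        for c,w,px in obs:
            P=(T@np.r_[h if w=="h" else t,1])[:3];r+=list(np.array(proj(C[c],P))-px)
        return np.r_[r,p[4]*20]
    o=least_squares(f,[-5,27,.05,0,0]);h,t=pts(o.x)
    print("x0,l,th,z,ph",o.x.round(3),"res",np.round(o.fun,1))
    H=(T@np.r_[h,1])[:3];P=(T@np.r_[t,1])[:3];a=(H-P)/L
    print("head",H.round(1),"tip",P.round(1),"axis",a.round(3));return H,P
E
python3 - <<'E'
from fit3 import *
fit3(arm.get_state(),[("W","h",(258.9,266.1)),("W","t",(258.9,196.0)),("S","h",(362,205.3)),("S","t",(356.2,246.8)),("D","t",(157.8,142.5))])
E
```

```text
x0,l,th,z,ph [-7.589 27.681  0.032  1.124 -0.   ] res [ 0.1 -0.2 -0.  -0.   0.9 -0.1  0.2 -0.2  0.1 -0.3 -0. ]
head [ 450.9 -360.2  266.6] tip [ 455.4 -360.9  158.7] axis [-0.042  0.007  0.999]
```

Run:
```python
from h import *
import pickle
A=cam("wrist",pickle.load(open("w14.pkl","rb")));B=cam("wrist",pickle.load(open("w13.pkl","rb")))
print("hole",tri(A,(418,212),B,(293,201)),onz(A,418,212,68),onz(B,293,201,68))
print("bolt",onz(A,422,250,77))
a=cv2.imread("pics/w14.png")[145:262,370:450];cv2.imwrite("pics/f1.png",cv2.resize(a,None,fx=6,fy=5,interpolation=cv2.INTER_CUBIC))
b=cv2.imread("pics/w13.png")[135:285,250:330];cv2.imwrite("pics/f2.png",cv2.resize(b,None,fx=6,fy=4,interpolation=cv2.INTER_CUBIC))
s=arm.get_state();print(shift(s,[430,-200,200]))
```

```text
hole (array([ 445.18517318, -129.90931999,   64.9259548 ]), np.float64(1.86348047536738)) [ 443.02158399 -131.68846709   68.        ] [ 445.07194833 -130.17300028   68.        ]
bolt [ 493.63471231 -122.84850842   77.        ]
[-83.40588575  20.49706495 144.0131131 ]
```

View pics/f1.png

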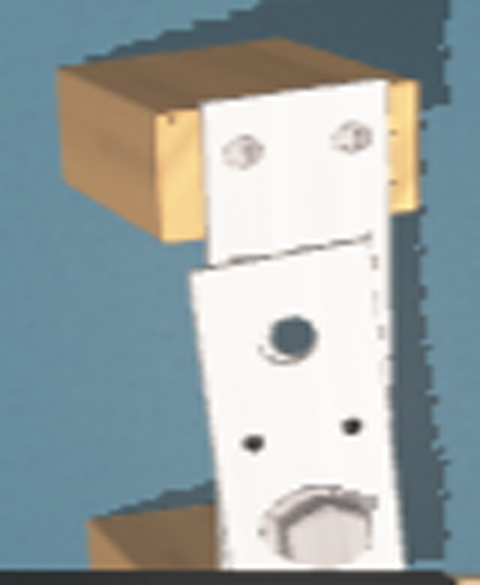

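View pics/f2.png

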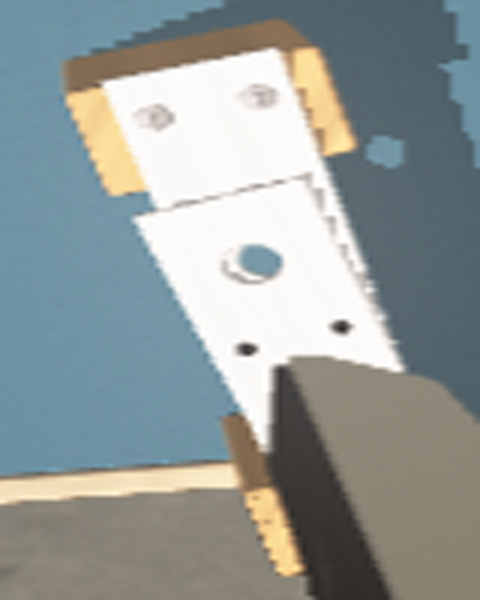

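```bash
python3 -m inch '[[-5,0,50,-0.1],[-13,0,100,-0.2],[-21,0,150,-0.32],[-29,10,200,-0.42],[-35,30,243,-0.5],[-35,50,243,-0.5],[-35,55,243,-0.5],[-35,55,243,-0.5]]'
python3 - <<'E'
from h import *
import pickle
s=arm.get_state();pickle.dump(s,open("w30.pkl","wb"));print(s['time'],s['position'],s['force'],s['gripper_width'],np.round(rot(s["eef_rot"]),3),abs(s["dq"]).max())
w=vision.capture('wrist');cv2.imwrite('pics/w30.png',w)
E
```

```text
time: 29.15
position: [509.5, -124.2, 166.6]
eef_rot: [0.706, -0.704, -0.057, 0.049]
force: [0.5, 0.1, -0.8]
gripper_width: 0.119
29.15 [ 509.46952775 -124.22249828  166.60196515] [ 0.53100554  0.10106476 -0.78527217] 0.11884547895226072 [[ 0.989  0.011 -0.149]
 [ 0.149  0.004  0.989]
 [ 0.012 -1.     0.002]] 0.015500076107232056
```

View pics/w30.png

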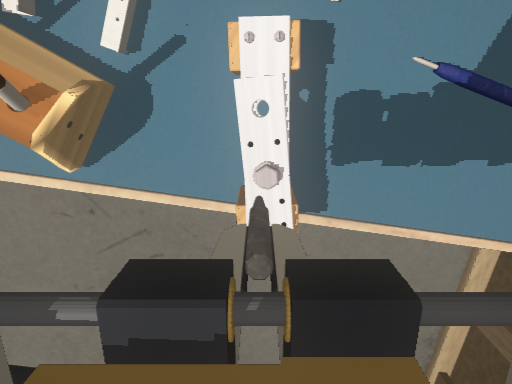

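The strap joint is in clear view: open hole at (260,107), bolt at (267,174), with the upper strap swung to the left (-y).

Run:
```python
import cv2
w=cv2.imread('pics/w30.png');cv2.imwrite('pics/g1.png',cv2.resize(w[10:130,215:315],None,fx=6,fy=5,interpolation=cv2.INTER_CUBIC))
cv2.imwrite('pics/g2.png',cv2.resize(w[90:125,240:280],None,fx=14,fy=14,interpolation=cv2.INTER_CUBIC))
```

```text
(no output)
```

View pics/g1.png

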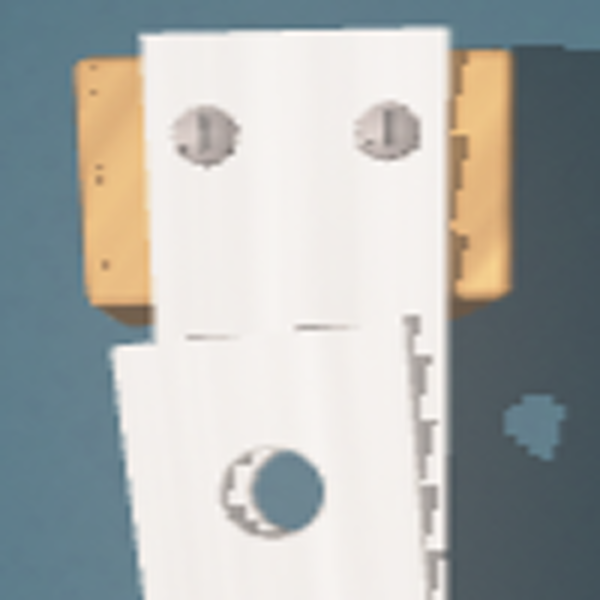

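View pics/g2.png

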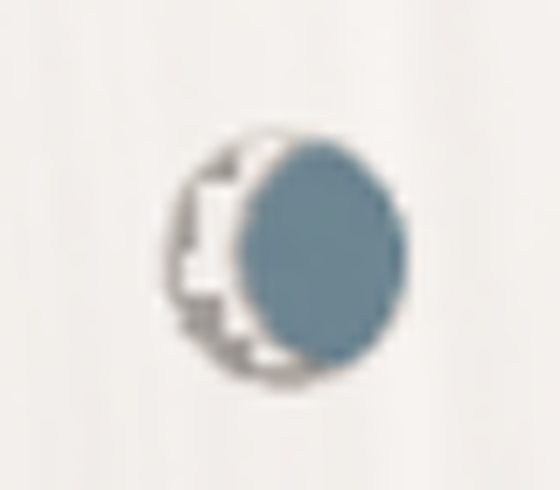

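Run:
```python
from h import *
import pickle
s=pickle.load(open("w30.pkl","rb"));W=cam("wrist",s)
u=onz(W,260.5,108.5,68);l=onz(W,265.6,107.9,65);b=onz(W,266,173,77)
print("upper",u,"lower",l,"d",l-u,"bolt",b,b-l,np.linalg.norm((b-l)[:2]),np.degrees(np.arctan2(*(b-l)[1::-1])))
# strap far edges for yaw: lower strap left/right edges in g1
g=lambda x,y:onz(W,215+x/6,10+y/5,65)
for e in[((140,35),(155,320)),((450,30),(448,310))]:
    d=g(*e[1])-g(*e[0]);print("edge yaw",np.degrees(np.arctan2(d[1],d[0])),g(*e[0]).round(1))
L=(g(140,35)+g(450,30))/2;L2=(g(152,310)+g(448,310))/2;print("mid",L,L2)
# holes to strap midline at hole's x
```

```text
upper [ 444.89960505 -131.77814745   68.        ] lower [ 443.96417147 -127.75104448   65.        ] d [-0.93543358  4.02710297 -3.        ] bolt [ 494.20197174 -119.74899202   77.        ] [50.23780026  8.00205247 12.        ] 50.871105933751195 9.050244524417293
edge yaw 10.388033510551308 [ 382.1 -158.1   65. ]
edge yaw 9.864215976163768 [ 375.6 -120.2   65. ]
mid [ 378.83361221 -139.14423855   65.        ] [ 417.19022772 -132.45851466   65.        ]
```

```bash
python3 -m inch '[[-20,0,1.5,0],[-40,0,3,0],[-61,0,4.5,0],[-61,12,4.5,0],[-61,20,4.5,0],[-61,20,4.5,0]]'
python3 - <<'E'
from h import *
import pickle
s=arm.get_state();pickle.dump(s,open("w31.pkl","wb"));print(s['time'],s['position'],s['force'],s['gripper_width'],np.round(rot(s["eef_rot"]),3),abs(s["dq"]).max())
w=vision.capture('wrist');cv2.imwrite('pics/w31.png',w);cv2.imwrite('pics/w31z.png',cv2.resize(w[170:290,200:320],None,fx=5,fy=5,interpolation=cv2.INTER_CUBIC))
a=vision.capture("scene");cv2.imwrite("pics/sc31.png",a);cv2.imwrite("pics/sc31z.png",cv2.resize(a[170:270,240:330],None,fx=7,fy=6,interpolation=cv2.INTER_CUBIC))
a=vision.capture("side");cv2.imwrite("pics/sd31.png",a);cv2.imwrite("pics/sd31z.png",cv2.resize(a[120:230,190:270],None,fx=7,fy=5,interpolation=cv2.INTER_CUBIC))
E
```

```text
time: 29.95
position: [449.0, -128.9, 145.5]
eef_rot: [0.706, -0.704, -0.057, 0.049]
force: [-0.2, 0.1, -0.4]
gripper_width: 0.119
29.95 [ 449.04386864 -128.88880208  145.49682801] [-0.24776955  0.05747843 -0.41700689] 0.118796359500314 [[ 0.989  0.011 -0.149]
 [ 0.149  0.004  0.989]
 [ 0.011 -1.     0.003]] 0.01585947719031162
```

View pics/w31z.png

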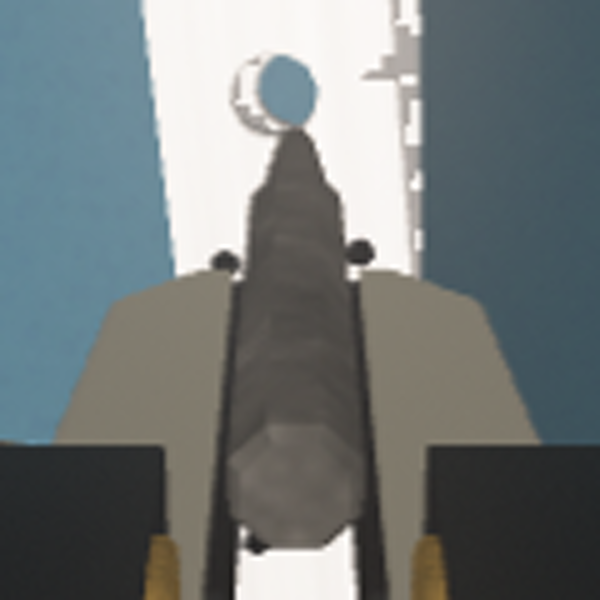

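View pics/sc31z.png

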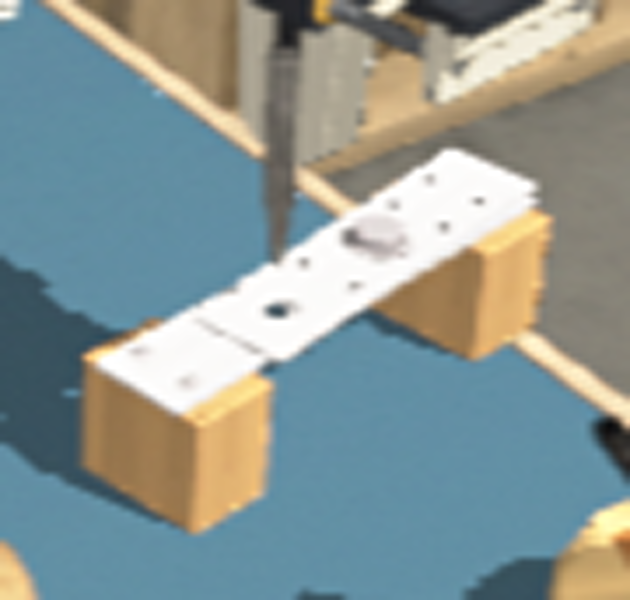

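View pics/sd31z.png

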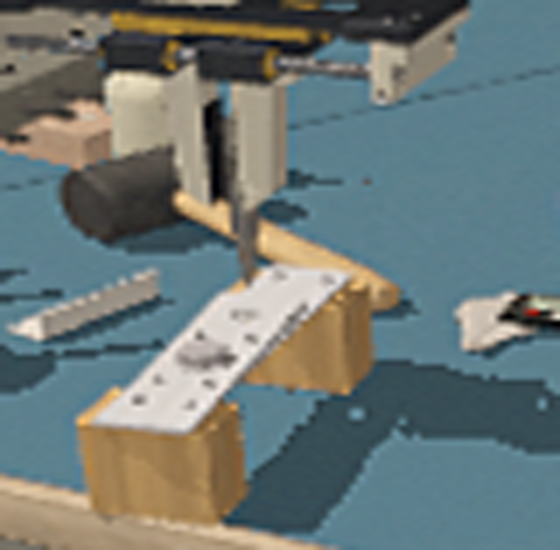

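Run:
```python
from fit3 import *
import pickle
s=pickle.load(open("w31.pkl","rb"));W=cam("wrist",s);S=cam("scene");D=cam("side")
H,P=fit3(s,[("W","h",(259,267.6)),("W","t",(259,195.4)),("S","t",(279.7,213.3)),("D","t",(225.4,176.3))])
u=onz(W,255,188.4,68);l=onz(W,260.2,187.8,65);print("wrist upper",u,"lower",l)
print("scene visible hole@66.5",onz(S,240+280/7,170+309/6,66.5),"side",onz(D,190+243/7,120+315/5,66.5))
l=np.array([444,-127.7,65])
print("pred lower hole scene",proj(S,l),"side",proj(D,l))
```

```text
x0,l,th,z,ph [-9.141 32.805  0.033  0.669 -0.   ] res [ 0.   0.  -0.1  0.1 -0.6 -0.1 -0.1  0.2 -0. ]
head [ 438.3 -130.   197. ] tip [ 443.  -129.    89.1] axis [-0.044 -0.01   0.999]
wrist upper [ 444.39890975 -131.74839629   68.        ] lower [ 444.18358667 -127.62408768   65.        ]
scene visible hole@66.5 [ 442.93087679 -134.17871406   66.5       ] side [ 443.43467825 -132.34488714   66.5       ]
pred lower hole scene (np.float64(278.6966250955671), np.float64(220.34103017713858)) side (np.float64(225.96287122239667), np.float64(183.86875433952827))
```

```bash
python3 -m inch '[[1,6,0.5,0],[1,12,0.5,0],[1,13,0.5,0],[1,13,0.5,0]]'
python3 - <<'E'
from fit3 import *
import pickle
s=arm.get_state();pickle.dump(s,open("w32.pkl","wb"));print(s['time'],s['position'],s['force'],s['gripper_width'])
w=vision.capture('wrist');cv2.imwrite('pics/w32.png',w);cv2.imwrite('pics/w32z.png',cv2.resize(w[170:230,230:290],None,fx=10,fy=10,interpolation=cv2.INTER_CUBIC))
a=vision.capture("scene");cv2.imwrite("pics/sc32z.png",cv2.resize(a[190:240,255:305],None,fx=12,fy=12,interpolation=cv2.INTER_CUBIC))
a=vision.capture("side");cv2.imwrite("pics/sd32z.png",cv2.resize(a[155:205,200:250],None,fx=12,fy=12,interpolation=cv2.INTER_CUBIC))
W=cam("wrist",s);l=np.array([444,-127.7,65]);print(proj(W,l),proj(W,[444.9,-131.8,68]))
E
```

```text
time: 30.6
position: [450.3, -128.2, 133.5]
eef_rot: [0.706, -0.704, -0.057, 0.049]
force: [-0.0, -0.6, -0.5]
gripper_width: 0.118
30.6 [ 450.31771101 -128.17920544  133.45240026] [-0.01140535 -0.59383748 -0.53796027] 0.1184737148504759
(np.float64(259.64163868547814), np.float64(190.28436221554648)) (np.float64(254.07229999650704), np.float64(191.81387947806448))
```

View pics/w32z.png

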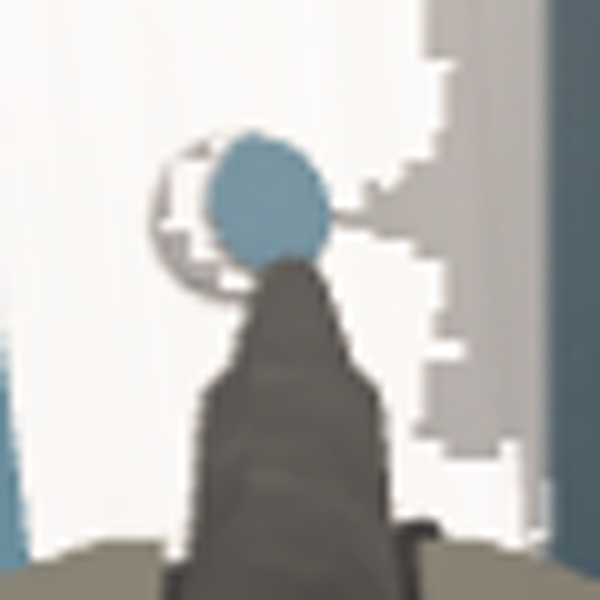

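View pics/sc32z.png

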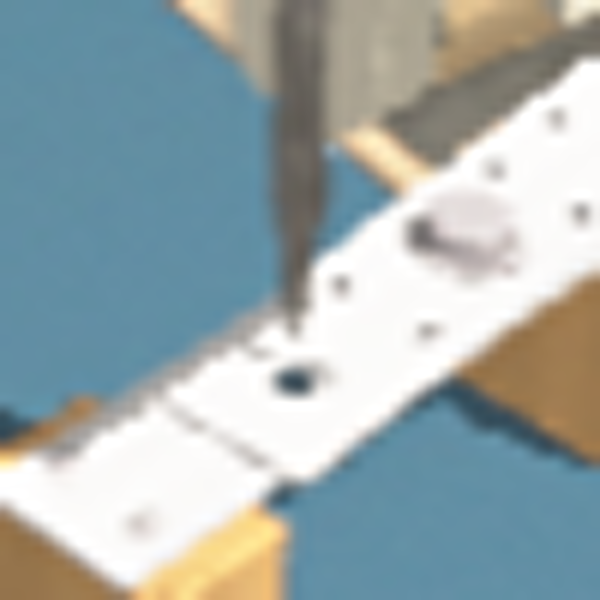

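View pics/sd32z.png

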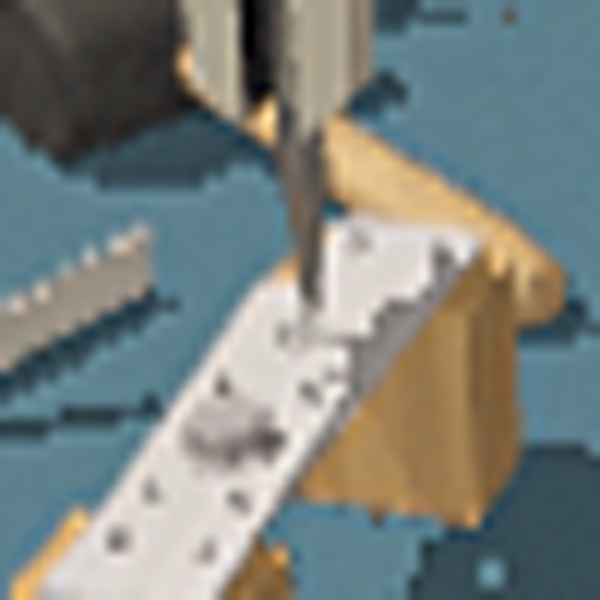

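Run:
```python
from fit3 import *
import pickle
s=pickle.load(open("w32.pkl","rb"));W=cam("wrist",s);S=cam("scene");D=cam("side")
Z=lambda c,P,o:(np.array(proj(c,P))-o)
for z in(65,72,76,80): 
    P=[444,-127.7,z];print(z,"S",(Z(S,P,(255,190))*12).round(),"D",(Z(D,P,(200,155))*12).round(),"W",(Z(W,P,(230,170))*10).round())
print("upper",(Z(S,[444.9,-131.8,68],(255,190))*12).round(),(Z(D,[444.9,-131.8,68],(200,155))*12).round(),(Z(W,[444.9,-131.8,68],(230,170))*10).round())
fit3(s,[("W","t",(230+29.2,170+26)),("S","t",(255+293/12,190+332/12)),("D","t",(200+312/12,155+302/12)),("W","h",(259,267.6))])
```

```text
65 S [284. 364.] D [312. 346.] W [296. 203.]
72 S [286. 338.] D [310. 322.] W [297. 231.]
76 S [287. 323.] D [309. 308.] W [297. 247.]
80 S [288. 307.] D [308. 293.] W [297. 265.]
upper [301. 362.] [295. 334.] [241. 218.]
x0,l,th,z,ph [-8.5560e+00  3.1696e+01  3.3000e-02  7.2600e-01 -2.0000e-03] res [-0.1 -0.2 -0.1 -0.8 -0.5  0.6  0.   0.  -0. ]
head [ 440.1 -129.2  183.8] tip [ 444.9 -128.    75.9] axis [-0.044 -0.011  0.999]
```

```bash
python3 -m inch '[[-0.3,5,0,0],[-0.2,10,0,0],[0,15,0,0],[0.2,20,0,0],[0.4,25,0,0],[0.6,30,0,0],[0.6,30,0,0]]'
python3 - <<'E'
from fit3 import *
import pickle
s=arm.get_state();pickle.dump(s,open("w33.pkl","wb"));print(s['time'],s['position'],s['force'],s['gripper_width'])
w=vision.capture('wrist');cv2.imwrite('pics/w33z.png',cv2.resize(w[150:290,210:310],None,fx=6,fy=4.2,interpolation=cv2.INTER_CUBIC))
a=vision.capture("side");cv2.imwrite("pics/sd33z.png",cv2.resize(a[155:205,200:250],None,fx=12,fy=12,interpolation=cv2.INTER_CUBIC))
E
```

```text
time: 31.62
position: [451.2, -128.0, 103.2]
eef_rot: [0.706, -0.704, -0.057, 0.049]
force: [-1.4, -0.6, -0.9]
gripper_width: 0.12
31.625 [ 451.18878171 -127.95041305  103.21923542] [-1.44845602 -0.6067681  -0.94481351] 0.11964871753011819
```

View pics/w33z.png

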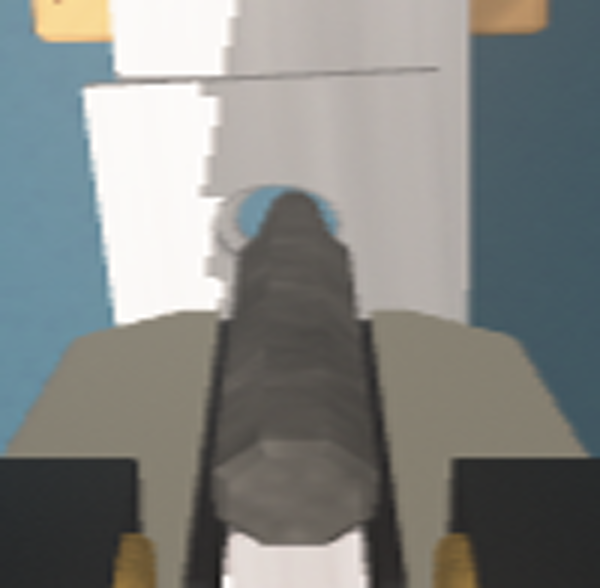

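View pics/sd33z.png

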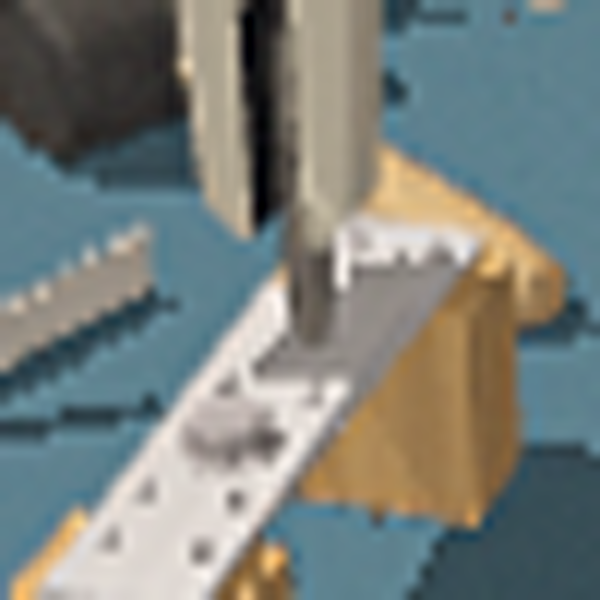

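```bash
python3 -m inch '[[0.1,4,0,0],[0.2,8,0,0],[0.4,12,0,0],[0.5,16,0,0],[0.6,20,0,0],[0.6,20,0,0]]'
python3 - <<'E'
from fit3 import *
import pickle
s=arm.get_state();pickle.dump(s,open("w34.pkl","wb"));print(s['time'],s['position'],s['force'],s['gripper_width'],s["wrist_torque"])
w=vision.capture('wrist');cv2.imwrite('pics/w34z.png',cv2.resize(w[150:290,210:310],None,fx=6,fy=4.2,interpolation=cv2.INTER_CUBIC))
a=vision.capture("side");cv2.imwrite("pics/sd34z.png",cv2.resize(a[155:205,200:250],None,fx=12,fy=12,interpolation=cv2.INTER_CUBIC))
a=vision.capture("scene");cv2.imwrite("pics/sc34z.png",cv2.resize(a[180:250,250:320],None,fx=8.5,fy=8.5,interpolation=cv2.INTER_CUBIC))
E
```

```text
time: 32.48
position: [451.4, -127.7, 82.7]
eef_rot: [0.706, -0.704, -0.057, 0.049]
force: [-5.5, -1.7, -2.8]
gripper_width: 0.119
32.475 [ 451.43209191 -127.69506172   82.73182404] [-5.47182644 -1.69479047 -2.77713744] 0.11894283915957576 [-0.20999691  1.00769508 -0.05741781]
```

View pics/w34z.png

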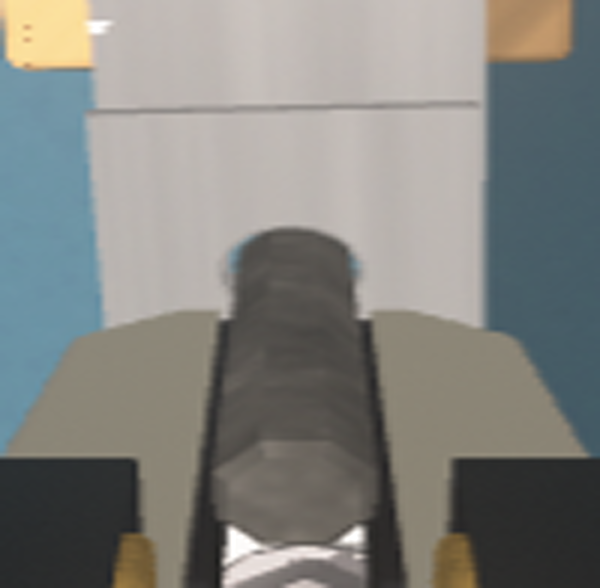

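View pics/sd34z.png

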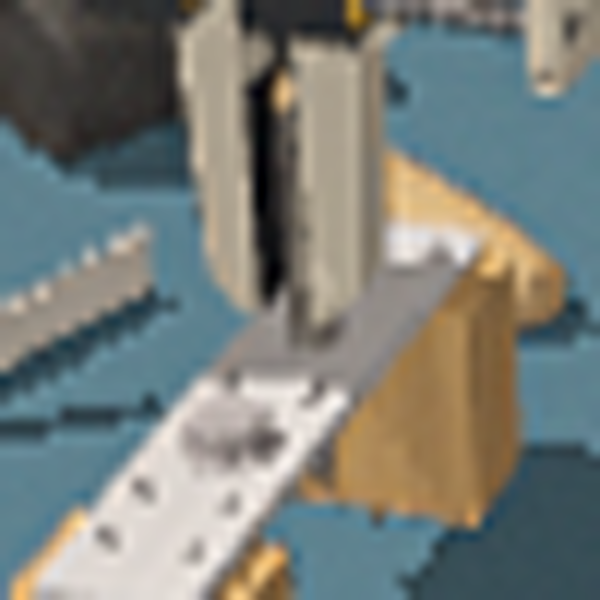

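View pics/sc34z.png

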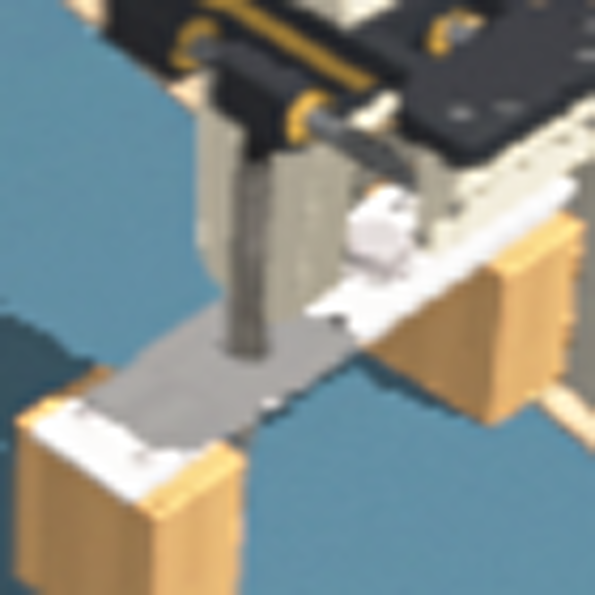

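```bash
python3 -m inch '[[-0.3,3,0,0],[-0.3,6,0,0],[-0.3,8.5,0,0],[-0.3,8.5,0,0],[-0.3,8.5,0,0]]'
python3 - <<'E'
from fit3 import *
import pickle
s=arm.get_state();pickle.dump(s,open("w35.pkl","wb"));print(s['time'],s['position'],s['force'],s['gripper_width'],s["wrist_torque"])
w=vision.capture('wrist');cv2.imwrite('pics/w35z.png',cv2.resize(w[150:290,210:310],None,fx=6,fy=4.2,interpolation=cv2.INTER_CUBIC))
a=vision.capture("side");cv2.imwrite("pics/sd35z.png",cv2.resize(a[135:215,190:270],None,fx=7.5,fy=7.5,interpolation=cv2.INTER_CUBIC))
a=vision.capture("scene");cv2.imwrite("pics/sc35z.png",cv2.resize(a[180:250,250:320],None,fx=8.5,fy=8.5,interpolation=cv2.INTER_CUBIC))
E
```

```text
time: 33.25
position: [451.2, -127.7, 74.2]
eef_rot: [0.706, -0.704, -0.057, 0.049]
force: [-0.8, -0.2, -1.2]
gripper_width: 0.12
33.25 [ 451.24265294 -127.66653264   74.20441722] [-0.79009042 -0.16062406 -1.23032689] 0.11957533406673647 [-0.04140155  0.18302157  0.0410223 ]
```

View pics/w35z.png

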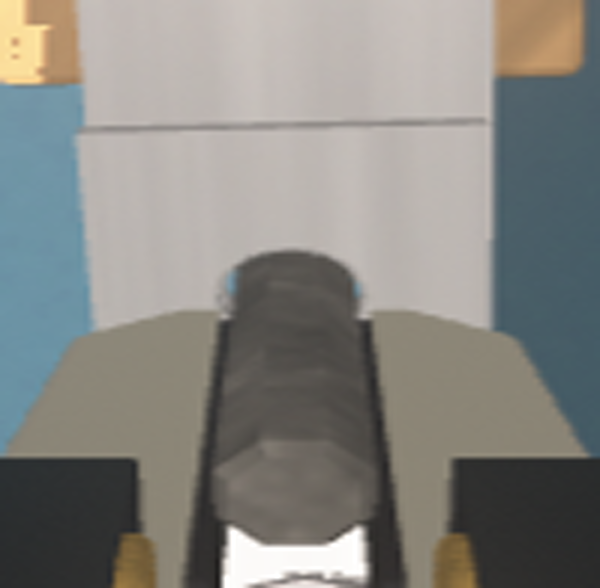

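View pics/sd35z.png

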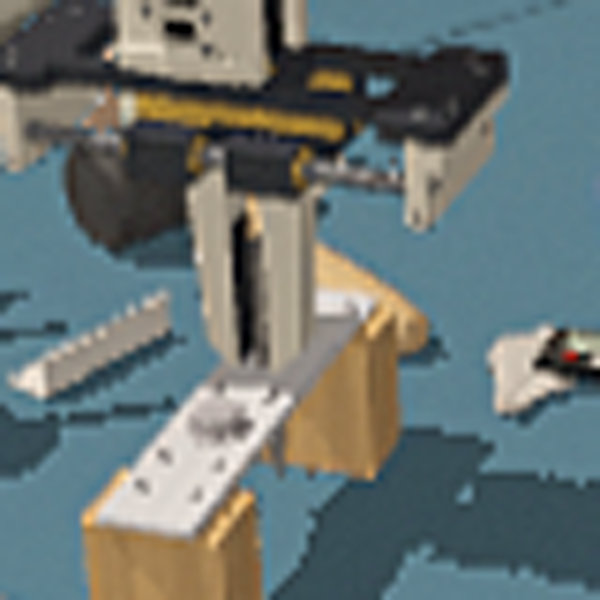

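View pics/sc35z.png

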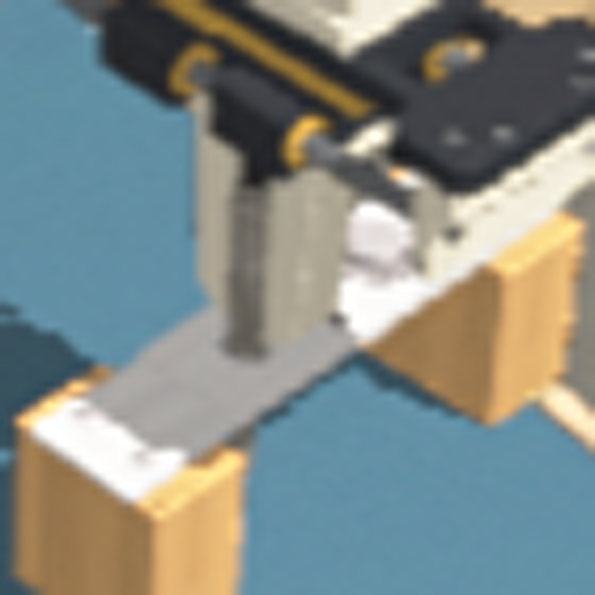

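```bash
python3 -m inch '[[0,0,0.5,0],[0,0,1,0],[0,0,1,0]]'
python3 - <<'E'
from fit3 import *
s=arm.get_state();print(s['time'],s['position'],s['force'],s['gripper_width'],s["wrist_torque"])
w=vision.capture('wrist');cv2.imwrite('pics/w36.png',w);cv2.imwrite('pics/w36z.png',cv2.resize(w[150:290,210:310],None,fx=6,fy=4.2,interpolation=cv2.INTER_CUBIC))
W=cam("wrist",s)
for z in(122,126,130):
    h=onz(W,259.5,266.7,z);print(h,(h-[444.2,-127.7,66])[:2]/(z-66))
E
```

```text
time: 33.78
position: [451.1, -126.9, 74.3]
eef_rot: [0.706, -0.704, -0.057, 0.049]
force: [-0.7, -4.7, -1.1]
gripper_width: 0.115
33.775 [ 451.11498146 -126.91250302   74.34593168] [-0.65814964 -4.72278757 -1.07169434] 0.11515590111445105 [-0.90503057  0.17179667 -0.00470592]
[ 442.15308927 -127.49348995  122.        ] [-0.03655198  0.00368768]
[ 439.84403489 -127.86541171  126.        ] [-0.07259942 -0.00275686]
[ 437.53498052 -128.23733346  130.        ] [-0.10414093 -0.00839584]
```

View pics/w36z.png

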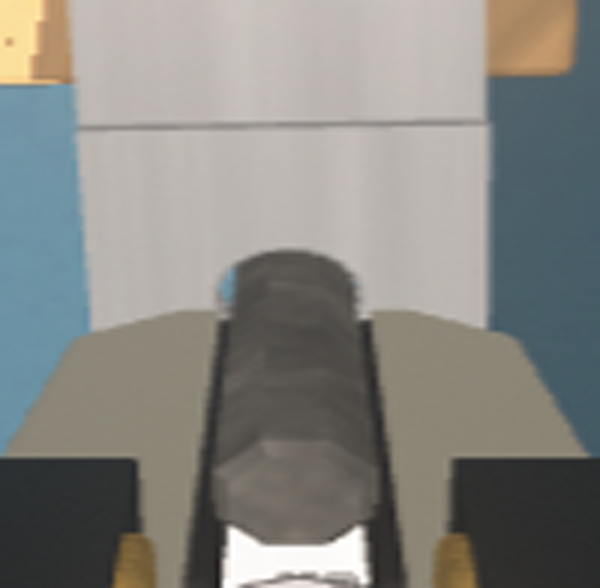

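```bash
python3 -m inch '[[0,0,-0.4,0],[0,0,-0.4,0],[0,0,-0.4,0]]'
python3 - <<'E'
from fit3 import *
s=arm.get_state();print(s['time'],s['position'],s['force'],s['gripper_width'],s["wrist_torque"],abs(s["dq"]).max())
a=vision.capture("side");cv2.imwrite("pics/sd37.png",a);cv2.imwrite("pics/sd37z.png",cv2.resize(a[165:215,200:260],None,fx=11,fy=11,interpolation=cv2.INTER_CUBIC))
b=vision.capture("scene");cv2.imwrite("pics/sc37.png",cv2.resize(b[90:350,120:410],None,fx=2.3,fy=2.3))
w=vision.capture('wrist');cv2.imwrite('pics/w37.png',w)
D=cam("side");S=cam("scene")
for z in(10,18,26,60): print(z,proj(D,[446,-127,z]),proj(S,[446,-127,z]))
E
```

```text
time: 34.2
position: [451.2, -127.2, 74.3]
eef_rot: [0.706, -0.704, -0.057, 0.049]
force: [-1.0, -1.1, -0.4]
gripper_width: 0.119
34.2 [ 451.17481989 -127.18799715   74.3418953 ] [-1.02642912 -1.09445321 -0.38435462] 0.11900148852734523 [-0.18185197  0.29060147 -0.01044116] 0.0020384443982046684
10 (np.float64(226.9103447815804), np.float64(199.96545586984493)) (np.float64(278.1434679276946), np.float64(236.5481329663296))
18 (np.float64(226.75189863916336), np.float64(197.71999745148358)) (np.float64(278.2904421997263), np.float64(234.18300064777057))
26 (np.float64(226.59239500078354), np.float64(195.45955246938686)) (np.float64(278.43863997666335), np.float64(231.79817950236003))
60 (np.float64(225.9024572466297), np.float64(185.68193015194183)) (np.float64(279.0824917397846), np.float64(221.4372190956953))
```

View pics/sd37z.png

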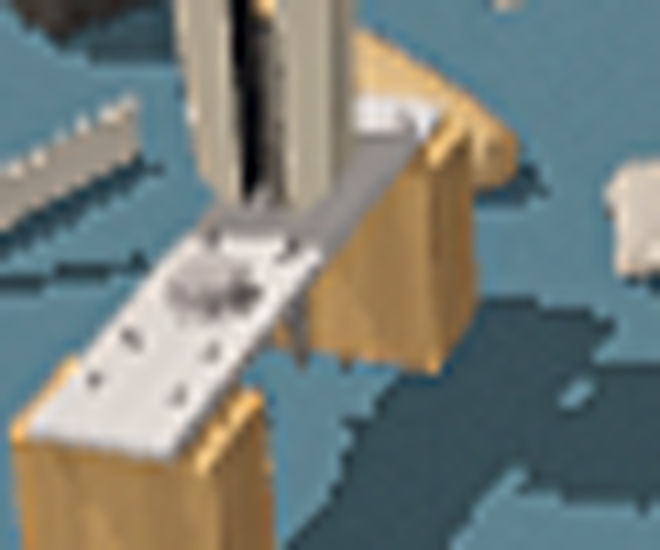

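View pics/sc37.png

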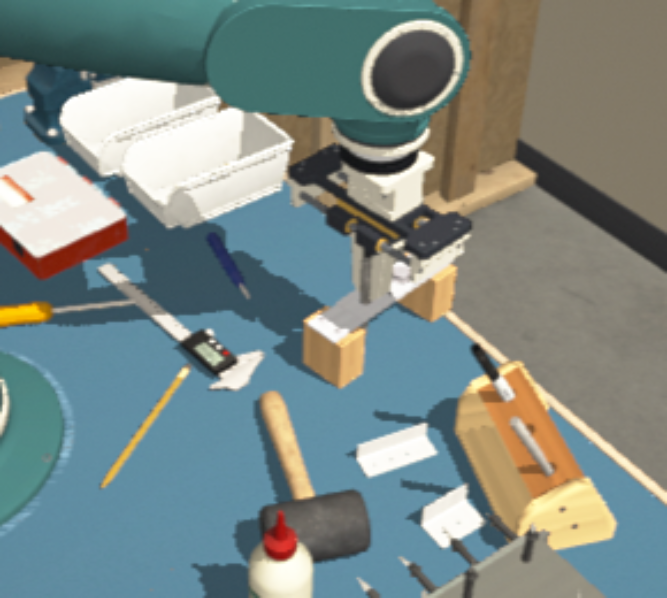

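View pics/w37.png

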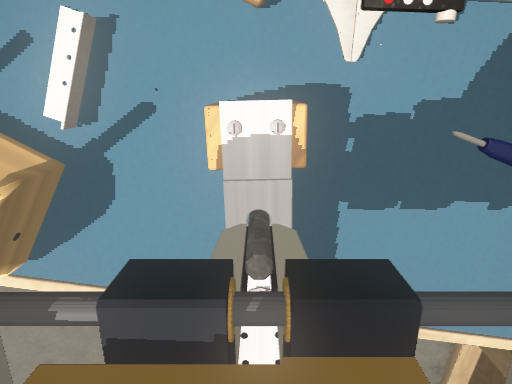

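```bash
python3 -c "
from rig import arm
print(arm.sign_off())"
```

```text
the job is handed in; nothing more can be done
None
```

The job is done and handed in at about 34 s of the 72 s allowed. The upper strap is back in line and I am still gripping the punch in the holes.

- **Clearing up:** both loose brass holders are in the brass bin and the black one is in the black bin. The wrist pictures showed each in or over its bin at the right spot. I took no overhead picture after letting go of the second brass one.
- **Drawing the punch:** my first grip slid to the edge of the pads while I turned the punch upright against the bore. I set it back in the rack, gripped it again and repeated the turn. That worked, and I then lifted it clear of the tools beside it.
- **Final state:**
  - **Alignment:** the wrist picture shows the edges of the two straps flush.
  - **Depth:** the side view puts the point about 18 mm above the bench, so the full shank is through both holes.
  - **Grip:** the fingers read about 11 mm on the punch, with roughly 1 N of side load left.
  - **Bystanders:** the deburring tool and both clips look untouched.

**Checks less than perfect:**
- The punch leans about 2.5° from upright. That comes from fits before it went in; a rougher check with it in the holes gave 2 to 4°.
- The last fits put the punch 8 to 9 mm to one side of the pads' middle, at or just past their edge. It held through the insertion.
- The fits from different views disagreed by up to about 5 mm on how far up the punch the grip is. My estimates of the point's height differed by about as much before insertion.

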